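Set out the chisels on the sloped rack

ROBOT

A 7-joint arm with a two-finger parallel gripper is mounted at the origin on the work surface. World frame = base frame: x ahead of the robot, y to its left, z up, the work surface at z = 0. Lengths are in mm, angles in rad, forces in N, time in s.
With the tool pointing down it reaches from about 400 to 850 mm from the base axis. Payload 10.4 kg.
Tool frame: the origin (TCP) lies on the centre line of the jaws, within the pads' length; the fingertips stand 22 mm ahead of it and the grasp point (between the pads) lies 3 mm ahead of it (robot.nose_length is the distance from the TCP to the fingertips, in mm); z points along the fingers, y is the line along which they close (so a half turn about z gives the same grasp; the last joint's range is limited). The gripper opens to 85 mm and grips with 20 to 120 N. Pads are 22 mm wide; open, the fingers measure 114 mm over their backs; the gripper's body (76 mm by 85 mm) begins 54 mm behind the grasp point. The pads swing forward as they close: fully open they stand 13 mm farther back than shut.
Start: joints at [-1.325, 0.332, -0.065, 1.46, 0.022, 1.35, -0.088], TCP at [165.97, 602.58, 253.338] pointing down, gripper open.
Joint ranges: [-2.6, 2.6], [-0.5, 2.12], [-1.47, 1.34], [0.16, 2.42], [-1.27, 4.41], [0.06, 2.06], [-2.6, 2.6]. Speed limits (rad/s): [2.22, 2.22, 2.79, 2.79, 3.14, 3.14, 3.14].

INTERFACE

Orientations are given as a unit quaternion [w, x, y, z].
In Python, from station import readout, cams, sign_off, robot gives the robot as it stands. The module is installed in compiled form; this text tells all that it offers.
- The arm moves only by the tool apply_moves, never from a script. Its argument "plan" is a list of rows, each a list of 7 numbers: the shift along the world's x, y, z in cm, then the turn, a rotation vector about the world's x, y, z in rad, then the closure, from 0 (fully open) to 1 (shut). In form: [[dx, dy, dz, rx, ry, rz, gripper], ...]. A call has exactly 10 rows; each row shifts and turns the commanded pose from where the row before left it; what a row does not reach is not made up. A row lasts 1/12 s, in which the tool goes at most 41.7 mm and 7.16 degrees, less where a joint would pass 70% of its speed; a pose out of reach is approached as far as the arm can. A call with a gripper value outside its range is refused whole. The fingers move at their own pace and stop on an object; "squeeze" is the grip in N (left out, the last holds). Time passes only in rows, so rows that do not move let the fingers close, or fill a call up. It gives the time, the measured TCP pose, the force, the opening and the grip force at its end, in the units of the state.
- readout.read_state(): the state, without advancing time (a new reading comes with each control period).
- cams.snapshot(name): name is "side" or "top"; returns a dict with "frame" (384x512x3 uint8, blue, green, red), "z_map" (384x512 float32, mm along the optical axis (not along the pixel's ray), 0 where there is no reading), "K" (3x3 intrinsics, pixels), "R" (3x3) and "t" (3): a world point X has camera coordinates R X + t. Camera axes: x right, y down, z forward; pixel columns grow to the right and rows downward; lengths in mm; the calibration is good to about 2 mm. A picture is of the moment at which its call begins.
- sign_off(): hands the job in; it is judged then, once.
The state is a dict: "time_s": time; "q": joint angles; "qvel": joint speeds; "tau": joint torques, N m; "eef_pos": TCP position; "tool_rot": TCP orientation; "force": force on the tool from outside, world axes, zero at the start; "wrist_torque": the same for the moment, N m; "finger_gap": finger opening in mm; "gripper_force": force on a finger pad.
Only numpy, scipy, OpenCV 4.12 (cv2) and the standard library are available. Lean on these libraries where they do the work, as an engineer would, in place of code of your own. Each camera call takes 0.05 s, during which the arm holds its last target. There are 200 camera calls.

TASK

Pull the red-ended and the blue-ended chisel out of the wooden holder and lay each one gently on the sloped rack, in the bay marked with the plate of its colour, blade on the low bar and handle on the high bar, just as the yellow one already lies and level with it. Do not drop or slam them, and leave the yellow chisel, the bamboo spreader and everything else on the bench where it is.

Things in the scene. Friction and masses are not known exactly. Their poses are not given: they have to be found in the camera images.
- holder: fixed wooden block, 73 (x) x 160 (y) x 105 tall; origin under its centre. Three wells, open on top, at y = -60, 0, 60: each 57 (x) x 24 (y) inside, floor 10 above the bench. Red chisel, blue chisel and spreader stand one in each, in any order, leaning on the wall at +x.
- rack: fixed sloped rack, 275 (x) x 220 (y); origin under its centre. Base 15 thick. Steel bars along y, 12 thick: low at x=-92, top z=51; high at x=57, top z=93. On both, dividers 25 wide, 16 above the bar, at y = -97, -32, 32, 97 leave 3 bays at y = -65, 0, 65. A chisel lying well: origin at x=0, z=85, its z along rack +x, 18 deg up.
- tag_red: red plate, 28 x 42 x 8, fixed on the rack's base board at the high end, centred on the bay of the red chisel; origin at the centre of its underside (rack x = 117, z = 15), axes as the rack's.
- tag_blue: blue plate, 28 x 42 x 8, fixed on the rack's base board at the high end, centred on the bay of the blue chisel; origin at the centre of its underside (rack x = 117, z = 15), axes as the rack's.
- tag_yellow: yellow plate, 28 x 42 x 8, fixed on the rack's base board at the high end, centred on the bay of the yellow chisel; origin at the centre of its underside (rack x = 117, z = 15), axes as the rack's.
- chisel_red: chisel 235 long, red handle end. Own z runs from blade edge to handle end; origin on the axis 145 from the edge: grip there. From the edge: blade 0-118, 14 wide (y) x 6 (x); ferrule to 130, 18 square; handle to 235, 20 square, last 60 red. 0.14 kg, centre of mass about 115. Starts blade down in a holder well, leaning 28 deg to the holder's +x, its own +x face below.
- chisel_red_tip (a point): middle of the red chisel's blade edge
- chisel_red_top (a point): middle of the red chisel's handle end
- chisel_blue: chisel 235 long, blue handle end. Own z runs from blade edge to handle end; origin on the axis 145 from the edge: grip there. From the edge: blade 0-118, 14 wide (y) x 6 (x); ferrule to 130, 18 square; handle to 235, 20 square, last 60 blue. 0.14 kg, centre of mass about 115. Starts blade down in a holder well, leaning 28 deg to the holder's +x, its own +x face below.
- chisel_blue_tip (a point): middle of the blue chisel's blade edge
- chisel_blue_top (a point): middle of the blue chisel's handle end
- chisel_yellow: the same chisel with a yellow handle end, already lying in the bay of the yellow plate. Origin and axes as for the red one. To be left alone.
- spreader: flat bamboo glue spreader, 200 x 14 x 6, standing in the third well with the same lean; own z along it, origin 145 from its foot. To be left alone.
- post: fixed square wooden post, 60 x 60 x 165 tall, between holder and rack and a little beyond them; origin under its centre. An obstacle.
- offcut: wood offcut, 110 x 45 x 28 tall, lying near the robot; origin at its underside. To be left alone.
- glue: white glue bottle with red cap, 44 diameter, 120 tall; origin at its underside. To be left alone.
- jar: black ink jar, 54 diameter, 60 tall; origin at its underside. To be left alone.
- mallet: mallet lying on the bench at the robot's right; origin at its underside. To be left alone.
- plane: dark wooden plane, 240 x 60, 80 tall with its iron, at the robot's left; origin at its underside. To be left alone.
Not all that is in view belongs to the job. Of the things that look like the chisel_red, the smaller one is meant.

How it is judged:
By the outcome, as a careful person would: the job done as asked, in the order asked, and still so for the second after the job is handed in, with the robot touching nothing.
It also fails if it takes over 69 s, if anything falls off the work surface, if the arm or the gripper's body presses on something with over 40 N, if the wrist force passes 120 N, or if a joint passes its speed limit or range.

## Working session

There is one attempt and no reset: what is moved stays moved. The work goes in short steps, Python scripts to look and compute and a tool call to move; the robot and the scene stay as the last step left them, time stands still between calls to the robot, and variables do not carry over. Pictures are saved under pics/ and viewed, at most 10 in all, crops included, and the job is handed in when it is done.

Besides the shell and the picture viewer there is one more tool, called after ">>>" by a JSON object that holds its "op" and its "data", one argument or row to a line. apply_moves: Moves the arm, as the interface text tells. Its arguments: {"type":"object","properties":{"plan":{"type":"array","items":{"type":"array","items":{"type":"number"}}},"squeeze":{"type":"number"}},"required":["plan"]}

```bash
mkdir -p pics; ls
python3 - <<'E'
from station import readout,cams,robot
import cv2,numpy as np
s=readout.read_state()
for k,v in s.items(): print(k,np.round(v,3))
for n in ("side","top"):
    d=cams.snapshot(n); cv2.imwrite(f"pics/{n}0.png",d["frame"]); np.savez(f"{n}0.npz",**d)
    print(n,d["K"].round(1).tolist(),d["R"].round(3).tolist(),d["t"].round(1))
E
```

```text
pics
time_s 0.0
q [-1.325  0.333 -0.065  1.461  0.022  1.35  -0.088]
qvel [-0.     0.    -0.001 -0.    -0.002  0.001  0.001]
tau [-1.0000e-03 -6.2546e+01  4.9000e-02 -3.9160e+01  1.6000e-02  1.0000e-02
 -0.0000e+00]
eef_pos [165.889 602.247 252.513]
tool_rot [-0.     0.134  0.991 -0.001]
force [-0.151  0.11   0.125]
wrist_torque [ 0.002  0.059 -0.03 ]
gripper_force 0.0
finger_gap 85.324
side [[464.7, 0.0, 257.1], [0.0, 464.7, 191.3], [0.0, 0.0, 1.0]] [[-0.965, -0.263, 0.016], [-0.176, 0.6, -0.78], [0.196, -0.755, -0.625]] [ 497.9  244.2 1641.3]
top [[496.5, 0.0, 253.8], [0.0, 496.5, 192.2], [0.0, 0.0, 1.0]] [[0.01, -1.0, 0.013], [-0.988, -0.012, -0.152], [0.153, -0.011, -0.988]] [ -30.1  557.9 1613.6]
```

Run:
```python
import cv2,numpy as np
for n in ("side","top"):
    cv2.imwrite(f"pics/{n}1.png",cv2.resize(cv2.imread(f"pics/{n}0.png"),(800,600),interpolation=cv2.INTER_CUBIC))
```

```text
(no output)
```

View pics/side1.png

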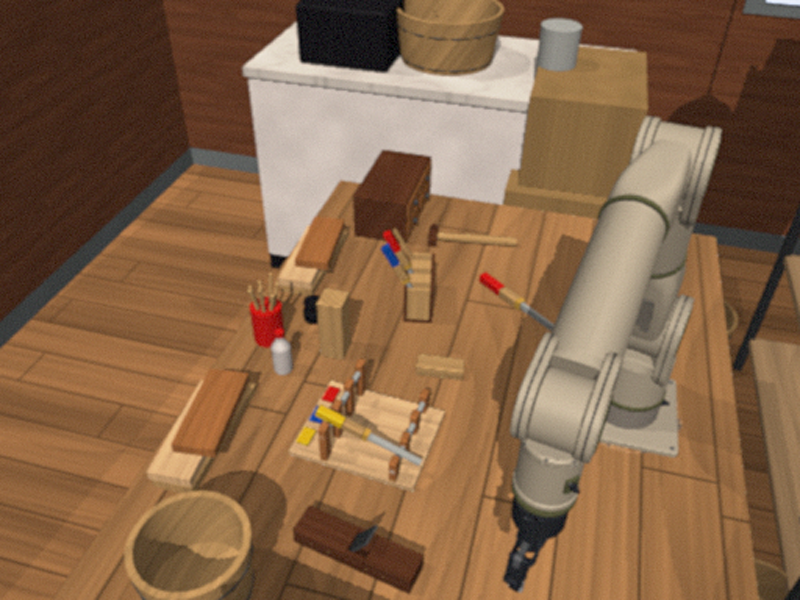

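View pics/top1.png

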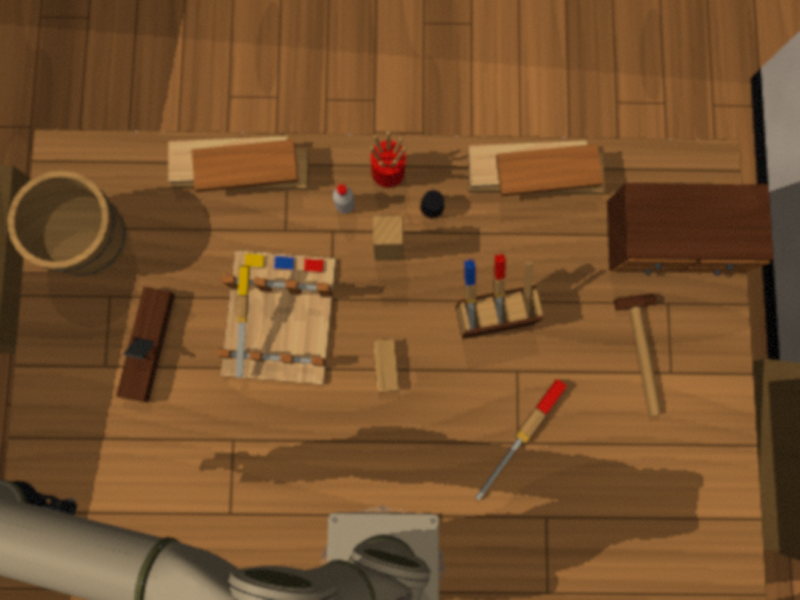

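```bash
cat > h.py <<'E'
import numpy as np,cv2
def load(n,i=0): return dict(np.load(f"{n}{i}.npz"))
def cloud(d):
    z=d["z_map"].astype(float); v,u=np.mgrid[:z.shape[0],:z.shape[1]]
    K=d["K"]; c=np.stack([(u-K[0,2])/K[0,0]*z,(v-K[1,2])/K[1,1]*z,z],-1)
    W=(c-d["t"])@d["R"]; W[z<=0]=np.nan; return W
def proj(d,X):
    c=np.atleast_2d(X)@d["R"].T+d["t"]; p=c@d["K"].T; return p[:,:2]/p[:,2:]
def tri(d1,p1,d2,p2):
    A=[]
    for d,p in((d1,p1),(d2,p2)):
        P=d["K"]@np.c_[d["R"],d["t"]]; A+=[p[0]*P[2]-P[0],p[1]*P[2]-P[1]]
    h=np.linalg.svd(np.array(A))[2][-1]; return h[:3]/h[3]
def masks(f):
    h=cv2.cvtColor(f,cv2.COLOR_BGR2HSV); H,S,V=[h[...,i].astype(int) for i in range(3)]
    return dict(red=((H<6)|(H>174))&(S>190)&(V>90),blue=(H>105)&(H<130)&(S>130)&(V>70),yellow=(H>23)&(H<33)&(S>180)&(V>120))
E
python3 - <<'E'
from h import *
for n in("side","top"):
    d=load(n); W=cloud(d)
    print(n,"bench z",np.nanmedian(W[...,2][(abs(W[...,2])<15)]))
    for c,m in masks(d["frame"]).items():
        k,l,st,ce=cv2.connectedComponentsWithStats(m.astype(np.uint8))
        for i in range(1,k):
            if st[i,4]>12:
                P=W[l==i]; print(c,ce[i].round(1),st[i].tolist(),np.nanmedian(P,0).round(1))
    # crops
t=load("top")["frame"][150:230,280:360]; s=load("side")["frame"][140:210,235:285+35]
r=lambda im:cv2.resize(im,(400,400),interpolation=cv2.INTER_CUBIC)
cv2.imwrite("pics/crop1.png",np.hstack([r(t),r(s)]))
E
```

```text
side bench z -1.3819908396353013
red [249.8 153.1] [245, 147, 11, 14, 78] [ 605.6 -213.9  198.3]
red [313.6 180.4] [307, 175, 15, 13, 101] [ 364.8 -348.8   23.1]
red [170.6 206.8] [160, 190, 22, 32, 440] [845.8  31.6  77.7]
red [211.5 251.9] [207, 248, 10, 9, 58] [637.1 161.5  21.1]
blue [249.3 163. ] [245, 157, 10, 13, 62] [ 592.4 -153.9  197.9]
blue [201.6 267.7] [199, 265, 7, 5, 16] [646.7 241.2  20.9]
yellow [210.6 265.8] [203, 261, 16, 11, 56] [587.1 300.1 111.5]
top bench z 0.026173721027005027
red [246.8 104.7] [238, 90, 22, 30, 329] [839.5   5.5  98.4]
red [218.4 120.6] [216, 118, 6, 6, 25] [780.1  95.5 119.6]
red [319.5 170.1] [317, 163, 6, 16, 87] [ 602.8 -220.7  208.7]
red [200.6 169.3] [195, 166, 12, 8, 85] [638.4 156.5  23.2]
red [352.7 253.3] [344, 243, 18, 22, 176] [ 360.2 -354.5   28.1]
blue [181.5 167.8] [176, 165, 11, 7, 62] [642.1 222.5  22.1]
blue [300.2 173.7] [298, 167, 6, 15, 72] [ 591.1 -161.9  209.8]
```

View pics/crop1.png

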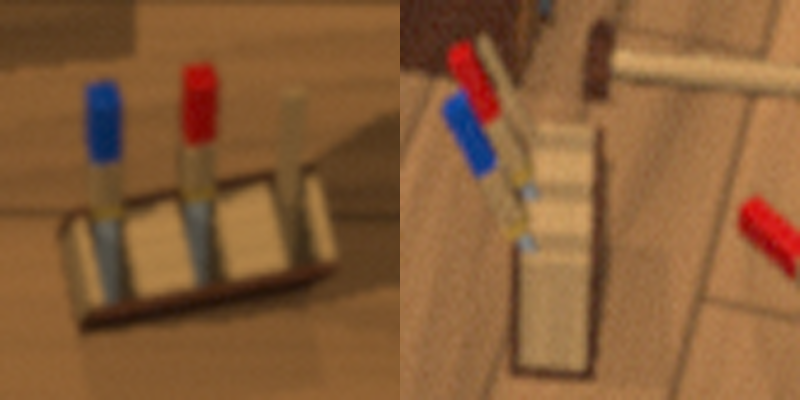

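The red in the holder (side px 250,153; crop left at 200,105) is the smaller of the two. The large one lying on the bench (side px 314,180) is a lookalike, so the holder one is meant. Wells from +y to −y hold blue, red and the spreader. Next I fit box models to the depth clouds of each camera.

```bash
cat >> h.py <<'E'
from scipy.optimize import least_squares
from scipy.spatial.transform import Rotation as Ro
def sdf(P,boxes):
    o=[]
    for c,h in boxes:
        q=abs(P-c)-h; o.append(np.linalg.norm(np.maximum(q,0),axis=1)+np.minimum(q.max(1),0))
    return np.min(o,0)
B=lambda x0,x1,y0,y1,z0,z1:(np.array([x0+x1,y0+y1,z0+z1])/2,np.array([x1-x0,y1-y0,z1-z0])/2)
CH=[B(-3,3,-7,7,-145,-27),B(-9,9,-9,9,-27,-15),B(-10,10,-10,10,-15,90)]
HO=[B(-36.5,36.5,-80,80,0,10),B(-36.5,-28.5,-80,80,0,105),B(28.5,36.5,-80,80,0,105)]+[B(-36.5,36.5,a,b,0,105) for a,b in((-80,-72),(-48,-12),(12,48),(72,80))]
RA=[B(-137.5,137.5,-110,110,0,15),B(-98,-86,-110,110,39,51),B(51,63,-110,110,81,93)]+[B(103,131,y-21,y+21,15,23) for y in(-65,0,65)]+[B(x-6,x+6,y-12.5,y+12.5,15,z) for x,z in((-92,67),(57,109)) for y in(-97,-32,32,97)]
PO=[B(-30,30,-30,30,0,165)]
def fitplanar(P,boxes,x0,zfree=False):
    def f(p):
        R=Ro.from_euler("z",p[2]).as_matrix(); return sdf((P-[p[0],p[1],p[3] if zfree else 0])@R,boxes)
    return least_squares(f,x0,loss="soft_l1",f_scale=2,x_scale=[1,1,.01]+[1]*zfree)
def fitchisel(P,boxes,o,z,y):
    y=y-z*(y@z);y/=np.linalg.norm(y);R0=np.c_[np.cross(y,z),y,z]
    def f(p): return sdf((P-o-p[:3])@(Ro.from_rotvec(p[3:]).as_matrix()@R0),boxes)
    r=least_squares(f,np.zeros(6),loss="soft_l1",f_scale=2,x_scale=[1,1,1,.01,.01,.01])
    return o+r.x[:3],Ro.from_rotvec(r.x[3:]).as_matrix()@R0,r
def sel(W,c,r,z0,z1):
    P=W.reshape(-1,3);P=P[np.isfinite(P).all(1)];return P[(np.hypot(*(P[:,:2]-c).T)<r)&(P[:,2]>z0)&(P[:,2]<z1)]
E
python3 - <<'E'
from h import *
for n in("top","side"):
    d=load(n);W=cloud(d);print(n)
    P=sel(W,(524,222),185,8,75);P=np.r_[P,sel(W,(524,190),120,75,112)]
    for zf in(0,1):
        r=fitplanar(P,RA,[524,222,0]+[0]*zf,zf);print(" rack",r.x.round(3),len(P),np.median(abs(r.fun)).round(2))
    rk=r.x
    P=sel(W,(545,-215),110,15,112)
    for zf in(0,1):
        r=fitplanar(P,HO,[545,-215,.2]+[0]*zf,zf);print(" hold",r.x.round(3),len(P),np.median(abs(r.fun)).round(2))
    P=sel(W,(690,35),70,20,180);r=fitplanar(P,PO,[690,35,0]);print(" post",r.x.round(3),len(P))
    a=np.array([np.cos(.2),np.sin(.2),0]);z=a*np.sin(.489)+[0,0,np.cos(.489)];y=np.array([-np.sin(.2),np.cos(.2),0])
    M=masks(d["frame"])
    for c,e in(("red",(604,-218,203)),("blue",(592,-159,203))):
        # seed: points near the axis
        o=np.array(e)-60*z; Q=sel(W,o[:2],160,108,230); t=(Q-o)@z; dist=np.linalg.norm((Q-o)-np.outer(t,z),axis=1)
        Q=Q[(dist<24)&(t>-60)]
        o,R,r=fitchisel(Q,CH,o,z,y);print(" ",c,o.round(1),R[:,2].round(3),R[:,1].round(3),"tip",(o-145*R[:,2]).round(1),len(Q),np.median(abs(r.fun)).round(2))
    c,s=np.cos(rk[2]),np.sin(rk[2]);A=np.array([c,s,0]);y=np.array([-s,c,0])
    o=np.r_[rk[:2],85]+65*y; z=A*np.cos(np.pi/10)+[0,0,np.sin(np.pi/10)]
    Q=sel(W,o[:2],160,40,140);t=(Q-o)@z;dist=np.linalg.norm((Q-o)-np.outer(t,z),axis=1);Q=Q[dist<16]
    o2,R,r=fitchisel(Q,CH,o,z,y);print("  yellow pred",o.round(1),"fit",o2.round(1),R[:,2].round(3),R[:,1].round(3),len(Q),"pred z",z.round(3))
E
```

```text
top
 rack [ 5.22470e+02  2.32786e+02 -5.80000e-02] 5017 2.47
 rack [ 5.22503e+02  2.32789e+02 -5.90000e-02  1.49000e-01] 5017 2.47
 hold [ 5.31425e+02 -2.30019e+02  2.08000e-01] 1214 2.22
 hold [ 5.31389e+02 -2.29955e+02  2.09000e-01  1.03300e+00] 1214 2.24
 post [ 6.83039e+02 -1.66600e+00  1.70000e-02] 506
  red [ 574.3 -226.7  138.4] [0.485 0.09  0.87 ] [-0.345  0.934  0.096] tip [ 504.  -239.7   12.3] 211 1.18
  blue [ 562.9 -168.9  139.5] [0.479 0.099 0.872] [-0.3    0.952  0.056] tip [ 493.5 -183.3   13.1] 201 1.03
  yellow pred [526.3 297.7  85. ] fit [529.4 297.8  85.4] [ 0.953 -0.059  0.298] [0.054 0.998 0.024] 423 pred z [ 0.949 -0.056  0.309]
side
 rack [ 5.24471e+02  2.33627e+02 -6.60000e-02] 4106 1.95
 rack [ 5.24416e+02  2.33791e+02 -6.50000e-02 -1.31700e+00] 4106 1.77
 hold [ 5.28959e+02 -2.35891e+02  1.80000e-01] 713 2.06
 hold [ 5.28813e+02 -2.35899e+02  1.77000e-01 -1.13500e+00] 713 2.04
 post [ 6.84215e+02 -1.12600e+00  1.40000e-02] 747
  red [ 582.5 -224.5  149.3] [0.491 0.074 0.868] [ 0.015  0.995 -0.094] tip [ 511.4 -235.2   23.4] 162 1.65
  blue [ 567.4 -166.4  147.6] [0.504 0.083 0.86 ] [-0.032  0.996 -0.078] tip [ 494.3 -178.5   23. ] 176 1.74
  yellow pred [528.6 298.7  85. ] fit [529.6 298.   83.2] [ 0.95  -0.078  0.301] [0.079 0.997 0.009] 479 pred z [ 0.949 -0.062  0.309]
```

Run:
```python
from h import *
T,S=load("top"),load("side")
for c,a,b in(("red",(319.5,170.1),(249.8,153.1)),("blue",(300.2,173.7),(249.3,163.))): print(c,"tri end-part",tri(T,a,S,b).round(1))
WT,WS=cloud(T),cloud(S)
P=np.r_[sel(WT,(532,-230),110,15,112),sel(WS,(532,-230),110,15,112)]
r=fitplanar(P,HO,[532,-230,.2]);h=r.x;print("hold",h.round(3))
P=np.concatenate([np.r_[sel(W,(524,222),185,8,75),sel(W,(524,190),120,75,112)] for W in(WT,WS)]);k=fitplanar(P,RA,[524,230,-.06]).x;print("rack",k.round(3))
for c,e in(("red",(604,-220,206)),("blue",(592,-160,206))):
    def R(p): return Ro.from_euler("ZY",[p[2],p[3]]).as_matrix()
    def org(p): return np.array([p[0],p[1],11.4+145*np.cos(p[3])])
    z0=R([0,0,.19,.489])[:,2];o=np.array(e)-60*z0
    for w in((WT,),(WS,),(WT,WS)):
        Q=np.concatenate([sel(W,o[:2],160,112,230) for W in w]);t=(Q-o)@z0;Q=Q[(np.linalg.norm((Q-o)-np.outer(t,z0),axis=1)<25)&(t>-55)]
        f=lambda p:np.r_[sdf((Q-org(p))@R(p),CH),(p[3]-.489)*100,(p[2]-h[2])*50]
        p=least_squares(f,[o[0],o[1],.19,.489],loss="soft_l1",f_scale=2,x_scale=[1,1,.01,.01]).x
        print(c,p.round(3),"org",org(p).round(1),"end-30",(org(p)+60*R(p)[:,2]).round(1),"in holder",(Ro.from_euler("z",-h[2]).as_matrix()@(org(p)-[h[0],h[1],0])).round(1),len(Q))
```

```text
red tri end-part [ 607.1 -221.8  195. ]
blue tri end-part [ 594.3 -163.4  190.6]
hold [ 5.32496e+02 -2.35872e+02  2.02000e-01]
rack [ 5.23734e+02  2.33560e+02 -6.50000e-02]
red [ 5.75442e+02 -2.28111e+02  2.26000e-01  5.01000e-01] org [ 575.4 -228.1  138.6] end-30 [ 603.5 -221.7  191.2] in holder [ 43.6  -1.  138.6] 198
red [ 5.76693e+02 -2.26155e+02  1.83000e-01  5.13000e-01] org [ 576.7 -226.2  137.7] end-30 [ 605.7 -220.8  190. ] in holder [ 45.2   0.6 137.7] 158
red [ 5.75666e+02 -2.27303e+02  2.11000e-01  5.03000e-01] org [ 575.7 -227.3  138.5] end-30 [ 603.9 -221.2  191.1] in holder [ 44.   -0.3 138.5] 356
blue [ 5.63425e+02 -1.68887e+02  2.09000e-01  4.95000e-01] org [ 563.4 -168.9  139. ] end-30 [ 591.3 -163.   191.8] in holder [ 43.8  59.4 139. ] 190
blue [ 5.63916e+02 -1.67924e+02  2.11000e-01  5.09000e-01] org [ 563.9 -167.9  138. ] end-30 [ 592.5 -161.8  190.4] in holder [ 44.4  60.3 138. ] 175
blue [ 5.63277e+02 -1.68190e+02  2.00000e-01  5.01000e-01] org [ 563.3 -168.2  138.6] end-30 [ 591.5 -162.5  191.2] in holder [ 43.7  60.1 138.6] 365
```

```bash
cat > g.py <<'E'
from station import readout
import numpy as np
from scipy.spatial.transform import Rotation as Ro
def pose(psi,tau):
    z=np.array([np.sin(tau)*np.cos(psi),np.sin(tau)*np.sin(psi),-np.cos(tau)]);y=np.array([-np.sin(psi),np.cos(psi),0])
    return Ro.from_matrix(np.c_[np.cross(y,z),y,z])
def steps(wps):
    """wps: (x,y,z,psi,tau,nrows) TCP targets -> per-row numbers, from the measured pose on"""
    s=readout.read_state();p=np.array(s["eef_pos"]);w=s["tool_rot"];r=Ro.from_quat([*w[1:],w[0]])
    print("t",round(s["time_s"],2),"TCP",p.round(1),"gap",round(s["finger_gap"],1),"F",np.round(s["force"],1),"q",np.round(s["q"],2))
    for x,y,z,a,b,n in wps:
        q=pose(a,b);d=(np.array([x,y,z])-p)/10/n;v=(q*r.inv()).as_rotvec()/n
        print(n,"x",d.round(3).tolist(),v.round(4).tolist());p=np.array([x,y,z]);r=q
def grasp(o,psi,tau,back=0): return np.array(o)-(3+back)*pose(psi,tau).as_matrix()[:,2]
E
python3 - <<'E'
from g import *
o=(575.5,-227.2,138.5)
print(grasp(o,.2,.85,100),grasp(o,.2,.85))
steps([(430,330,340,-.1,.2,10),(490,-40,340,.1,.5,10),(*grasp(o,.2,.85,100),.2,.85,10),(*grasp(o,.2,.85),.2,.85,10)])
E
```

```text
[ 499.66060399 -242.57340666  206.47826403] [ 573.29108555 -227.64776913  140.47994944]
t 0.1 TCP [165.9 602.3 252.6] gap 85.1 F [-0.2  0.5 -0.2] q [-1.32  0.33 -0.06  1.46  0.02  1.35 -0.09]
10 x [2.641, -2.723, 0.874] [-0.0035, -0.0197, 0.0168]
10 x [0.6, -3.7, 0.0] [-0.0, -0.03, 0.0198]
10 x [0.097, -2.026, -1.335] [0.0052, -0.0346, 0.0099]
10 x [0.736, 0.149, -0.66] [0.0, 0.0, 0.0]
```

>>> {"op": "apply_moves", "data": {
  "plan": [
    [2.64, -2.72, 0.87, -0.0035, -0.0197, 0.0168, 0.4],
    [2.64, -2.72, 0.87, -0.0035, -0.0197, 0.0168, 0.4],
    [2.64, -2.72, 0.87, -0.0035, -0.0197, 0.0168, 0.4],
    [2.64, -2.72, 0.87, -0.0035, -0.0197, 0.0168, 0.4],
    [2.64, -2.72, 0.87, -0.0035, -0.0197, 0.0168, 0.4],
    [2.64, -2.72, 0.87, -0.0035, -0.0197, 0.0168, 0.4],
    [2.64, -2.72, 0.87, -0.0035, -0.0197, 0.0168, 0.4],
    [2.64, -2.72, 0.87, -0.0035, -0.0197, 0.0168, 0.4],
    [2.64, -2.72, 0.87, -0.0035, -0.0197, 0.0168, 0.4],
    [2.64, -2.72, 0.87, -0.0035, -0.0197, 0.0168, 0.4]
  ],
  "squeeze": 60
}}

```text
time_s: 0.93
eef_pos: [430.9, 328.9, 340.6]
tool_rot: [0.1, 0.049, 0.994, -0.004]
force: [1.1, 0.7, -0.3]
finger_gap: 51.2
gripper_force: 0.0
```

>>> {"op": "apply_moves", "data": {
  "plan": [
    [0.6, -3.7, 0, 0, -0.03, 0.02, 0.4],
    [0.6, -3.7, 0, 0, -0.03, 0.02, 0.4],
    [0.6, -3.7, 0, 0, -0.03, 0.02, 0.4],
    [0.6, -3.7, 0, 0, -0.03, 0.02, 0.4],
    [0.6, -3.7, 0, 0, -0.03, 0.02, 0.4],
    [0.6, -3.7, 0, 0, -0.03, 0.02, 0.4],
    [0.6, -3.7, 0, 0, -0.03, 0.02, 0.4],
    [0.6, -3.7, 0, 0, -0.03, 0.02, 0.4],
    [0.6, -3.7, 0, 0, -0.03, 0.02, 0.4],
    [0.6, -3.7, 0, 0, -0.03, 0.02, 0.4]
  ]
}}

```text
time_s: 1.77
eef_pos: [489.6, -41.2, 340.1]
tool_rot: [0.248, -0.05, 0.967, 0.014]
force: [1.0, 0.7, -0.4]
finger_gap: 51.3
gripper_force: 0.0
```

Run:
```python
from g import *
o=(575.5,-227.2,138.5)
steps([(*grasp(o,.2,.85,100),.2,.85,10),(*grasp(o,.2,.85),.2,.85,10)])
```

```text
t 1.77 TCP [489.6 -41.2 340.1] gap 51.3 F [ 1.   0.7 -0.4] q [-0.71 -0.48  0.53  2.05  0.31  1.02  1.41]
10 x [0.1, -2.014, -1.337] [0.0051, -0.0345, 0.0095]
10 x [0.736, 0.149, -0.66] [0.0, 0.0, 0.0]
```

Run:
```python
from g import *
o=(575.5,-227.2,138.5)
steps([(*grasp(o,.2,.75,70),.2,.75,10),(*grasp(o,.2,.75),.2,.75,10)])
```

```text
t 1.77 TCP [489.6 -41.2 340.1] gap 51.3 F [ 1.   0.7 -0.4] q [-0.71 -0.48  0.53  2.05  0.31  1.02  1.41]
10 x [0.371, -1.959, -1.482] [0.0036, -0.0246, 0.0096]
10 x [0.468, 0.095, -0.512] [0.0, 0.0, 0.0]
```

>>> {"op": "apply_moves", "data": {
  "plan": [
    [0.37, -1.96, -1.48, 0.0036, -0.0246, 0.0096, 0.4],
    [0.37, -1.96, -1.48, 0.0036, -0.0246, 0.0096, 0.4],
    [0.37, -1.96, -1.48, 0.0036, -0.0246, 0.0096, 0.4],
    [0.37, -1.96, -1.48, 0.0036, -0.0246, 0.0096, 0.4],
    [0.37, -1.96, -1.48, 0.0036, -0.0246, 0.0096, 0.4],
    [0.37, -1.96, -1.48, 0.0036, -0.0246, 0.0096, 0.4],
    [0.37, -1.96, -1.48, 0.0036, -0.0246, 0.0096, 0.4],
    [0.37, -1.96, -1.48, 0.0036, -0.0246, 0.0096, 0.4],
    [0.37, -1.96, -1.48, 0.0036, -0.0246, 0.0096, 0.4],
    [0.37, -1.96, -1.48, 0.0036, -0.0246, 0.0096, 0.4]
  ]
}}

```text
time_s: 2.6
eef_pos: [523.6, -232.4, 195.8]
tool_rot: [0.364, -0.093, 0.926, 0.034]
force: [-43.0, -99.5, -60.3]
finger_gap: 51.1
gripper_force: 0.0
```

Run:
```python
from g import *
o=(575.5,-227.2,138.5)
steps([(*grasp(o,.2,.75),.2,.75,10)])
from station import cams
import cv2
d=cams.snapshot("top");e=cams.snapshot("side")
r=lambda im:cv2.resize(im,(400,400),interpolation=cv2.INTER_CUBIC)
cv2.imwrite("pics/pre.png",np.hstack([r(d["frame"][140:240,270:370]),r(e["frame"][120:220,220:320])]))
```

```text
t 2.6 TCP [ 523.6 -232.4  195.8] gap 51.1 F [-43.  -99.5 -60.3] q [-0.89 -0.5   1.34  2.2  -0.01  0.48  2.35]
10 x [0.499, 0.048, -0.551] [0.0005, 0.0, 0.0001]
```

View pics/pre.png

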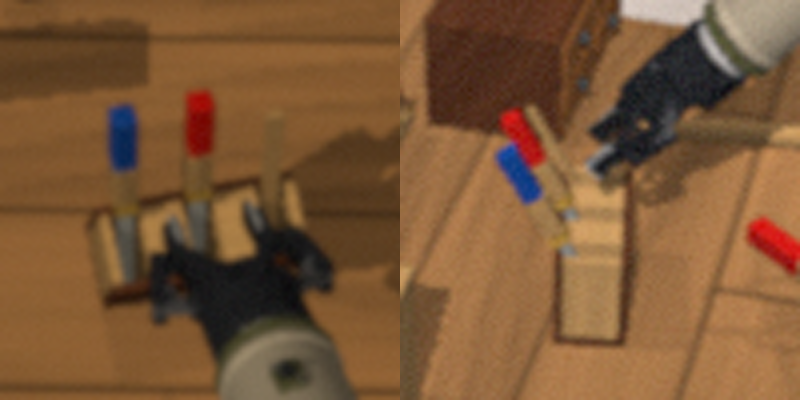

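Run:
```python
from station import readout
import numpy as np,itertools
from scipy.spatial.transform import Rotation as Ro
s=readout.read_state();print(round(s["time_s"],2),np.round(s["eef_pos"],1),"F",np.round(s["force"],1),"M",np.round(s["wrist_torque"],1),"q",np.round(s["q"],4),"tau",np.round(s["tau"],1),"qv",np.round(s["qvel"],3))
D=[([-1.325,.3325,-.065,1.4605,.022,1.35,-.088],[165.9,602.3,252.6],[0,.134,.991,-.001]),([-.71,-.48,.53,2.05,.31,1.02,1.41],[489.6,-41.2,340.1],[.248,-.05,.967,.014]),(list(s["q"]),list(s["eef_pos"]),list(s["tool_rot"]))]
Q=[Ro.from_quat([*d[2][1:],d[2][0]]) for d in D]
res=[]
for sg in itertools.product([1,-1],repeat=7):
    def chain(q): return [Ro.from_euler("z" if i%2==0 else "y",sg[i]*q[i]) for i in range(7)]
    def full(q):
        r=Ro.identity()
        for c in chain(q): r=r*c
        return r
    # tool = Rb? * full * Rt ; estimate Rt from first with base yaw b
    for b in(0,np.pi/2,-np.pi/2,np.pi):
        B=Ro.from_euler("z",b)
        T=[(B*full(d[0])).inv()*q for d,q in zip(D,Q)]
        e=max((T[0].inv()*T[1]).magnitude(),(T[0].inv()*T[2]).magnitude())
        res.append((e,sg,b,T[0].as_euler("xyz").round(3).tolist()))
res.sort(key=lambda r:r[0])
for r in res[:8]: print(r)
```

```text
2.7 [ 524.6 -229.5  196.7] F [ 0.4 -0.7  0.2] M [-0.2  0.7 -0. ] q [-0.8889 -0.4994  1.3361  2.2004 -0.0145  0.477   2.3522] tau [ -0.3  15.3 -16.5 -34.1  -2.1  -3.3   2.6] qv [ 0.032  0.001  0.04  -0.003  0.078  0.047 -0.172]
(0.002370911868713939, (-1, -1, -1, -1, -1, -1, -1), 3.141592653589793, [0.001, 0.0, -1.57])
(0.0023709118687140237, (-1, 1, -1, 1, -1, 1, -1), 0, [0.001, 0.0, 1.572])
(0.5640595692513023, (-1, -1, -1, 1, 1, 1, -1), 1.5707963267948966, [-0.07, -0.66, -3.111])
(0.5640595692513024, (-1, 1, -1, -1, 1, -1, -1), -1.5707963267948966, [-0.07, -0.66, 0.031])
(0.6140447497443212, (-1, 1, -1, 1, 1, 1, -1), 0, [-0.002, -0.043, 1.563])
(0.6140447497443212, (-1, -1, -1, -1, 1, -1, -1), 3.141592653589793, [-0.002, -0.043, -1.579])
(0.7479023682558942, (-1, -1, -1, 1, -1, 1, -1), 1.5707963267948966, [-0.016, -0.664, -3.134])
(0.7479023682558944, (-1, 1, -1, -1, -1, -1, -1), -1.5707963267948966, [-0.016, -0.664, 0.007])
```

```bash
cat > kin.py <<'E'
import numpy as np
from scipy.spatial.transform import Rotation as Ro
SG=(-1,1,-1,1,-1,1,-1)
LO=np.array([-2.6,-.5,-1.47,.16,-1.27,.06,-2.6]);HI=np.array([2.6,2.12,1.34,2.42,4.41,2.06,2.6])
TOOL=Ro.from_euler("z",np.pi/2)
L=None
def rots(q):
    r=Ro.identity();o=[]
    for i in range(7): r=r*Ro.from_euler("z" if i%2==0 else "y",SG[i]*q[i]);o.append(r)
    return o
def fk(q,L):
    o=rots(q);p=np.array([0,0,0.])
    p=p+[0,0,L[0]]+o[1].apply([L[4],0,L[1]])+o[3].apply([L[5],0,L[2]])+o[5].apply([L[6],0,L[3]])
    return p,o[6]*TOOL
E
python3 - <<'E'
from kin import *
from station import readout
from scipy.optimize import least_squares
s=readout.read_state()
D=[([-1.325,.3325,-.065,1.4605,.022,1.35,-.088],[165.9,602.3,252.6]),([-.71,-.48,.53,2.05,.31,1.02,1.41],[489.6,-41.2,340.1]),(list(s["q"]),list(s["eef_pos"]))]
for reg in(0.02,0):
    f=lambda L:np.r_[np.concatenate([fk(q,L)[0]-p for q,p in D]),reg*(L[4:])]
    r=least_squares(f,[340,400,400,250,0,0,0]);print(r.x.round(1),r.fun.round(1))
E
```

```text
[222.2 488.3 488.8 372.8  -9.8 -48.5  11. ] [-43.2  11.7   1.5 -20.   13.4  -1.7  13.9  -2.4   0.2  -0.2  -1.    0.2]
[221.4 487.9 488.6 372.5  -9.4 -49.4  11.2] [-43.2  11.6   1.4 -20.   13.4  -1.6  13.9  -2.4   0.2  -0.   -0.    0. ]
```

```bash
cat >> kin.py <<'E'
def fk(q,L):
    o=rots(q)
    p=np.array([0,0,L[0]])+o[1].apply([0,L[1],L[2]])+o[2].apply([L[3],0,0])+o[3].apply([L[4],L[5],L[6]])+o[5].apply([L[7],L[8],L[9]])
    return p,o[6]*TOOL
D=[([-1.325,.3325,-.065,1.4605,.022,1.35,-.088],[165.9,602.3,252.6]),([-.71,-.48,.53,2.05,.31,1.02,1.41],[489.6,-41.2,340.1]),([-.8889,-.4994,1.3361,2.2004,-.0145,.477,2.3522],[524.6,-229.5,196.7])]
def fit(D,reg=.02):
    from scipy.optimize import least_squares
    L0=np.array([365,0,400,-20,-20,0,400,0,0,300.])
    f=lambda L:np.r_[np.concatenate([fk(q,L)[0]-p for q,p in D]),reg*(L-L0)]
    r=least_squares(f,L0);return r.x,r.fun[:3*len(D)]
E
python3 - <<'E'
from kin import *
for reg in(.05,.01,.001):
    L,f=fit(D,reg);print(L.round(1),f.round(1))
E
```

```text
[ 2.667e+02 -1.620e+01  4.536e+02  2.000e-01 -3.000e-01 -3.040e+01
  4.885e+02  1.500e+00  1.100e+00  3.352e+02] [-0.3 -0.5 -0.1  0.7  0.1  0.2 -0.4 -0.   0.1]
[ 2.630e+02 -1.890e+01  4.553e+02  1.000e-01  8.000e-01 -2.850e+01
  4.896e+02  2.000e+00  1.600e+00  3.319e+02] [-0. -0. -0.  0. -0.  0. -0. -0.  0.]
[ 2.628e+02 -1.900e+01  4.554e+02  1.000e-01  8.000e-01 -2.840e+01
  4.897e+02  2.100e+00  1.600e+00  3.317e+02] [-0. -0. -0.  0. -0.  0. -0. -0.  0.]
```

```bash
cat >> kin.py <<'E'
L,_=fit(D,.01)
def jac(q):
    p,r=fk(q,L);J=np.zeros((6,7))
    for i in range(7):
        d=q.copy();d[i]+=1e-5;a,b=fk(d,L);J[:3,i]=(a-p)/1e-5;J[3:,i]=(b*r.inv()).as_rotvec()/1e-5
    return J,p,r
def track(q,p1,r1,n,W=300.,clip=True,step=None):
    """pinv tracking from q to pose in n rows"""
    q=np.array(q,float);p0,r0=fk(q,L);v=(r1*r0.inv()).as_rotvec();out=[q]
    for k in range(1,n+1):
        pt=p0+(p1-p0)*k/n;rt=Ro.from_rotvec(v*k/n)*r0
        for _ in range(6):
            J,p,r=jac(q);e=np.r_[pt-p,W*(rt*r.inv()).as_rotvec()];J[3:]*=W
            q=q+J.T@np.linalg.solve(J@J.T+4*np.eye(6),e)
            if clip:q=np.clip(q,LO,HI)
        out.append(q)
    return np.array(out)
E
python3 - <<'E'
from kin import *
from g import pose,grasp
from scipy.optimize import least_squares
q=np.array(D[0][0]);o=(575.5,-227.2,138.5)
for w in((430.9,328.9,340.6,-.1,.2),(489.6,-41.2,340.1,.1,.5),(*grasp(o,.2,.75,70),.2,.75)):
    q=track(q,np.array(w[:3]),pose(*w[3:]),10)[-1];print("sim",q.round(2))
rng=np.random.default_rng(0)
mid=(LO+HI)/2
for name,oo,psi,tau,flip in [(n,*a,f) for n,a in dict(red=(grasp(o,.2,.75),.2,.75),redpre=(grasp(o,.2,.75,70),.2,.75),red5=(grasp(o,.2,.5),.2,.5),place=(grasp((521,168,85),-.063,-.013),-.063,-.013)).items() for f in(0,1)]:
    R=pose(psi,tau)*Ro.from_euler("z",np.pi*flip);best=[]
    for _ in range(40):
        def f(q):
            p,r=fk(q,L);return np.r_[(p-oo),300*(R.inv()*r).as_rotvec(),3*(q-mid)/(HI-LO)]
        s=least_squares(f,rng.uniform(LO,HI),bounds=(LO,HI))
        if np.abs(s.fun[:6]).max()<1.5:best.append((np.min(np.minimum(s.x-LO,HI-s.x)),s.x))
    best.sort(key=lambda b:-b[0]);print(name,flip,len(best),[ (round(m,2),x.round(2).tolist()) for m,x in best[:1]])
E
```

```text
sim [-0.99  0.01  0.16  1.66  0.16  1.35  0.61]
sim [-0.78 -0.5   0.57  2.05  0.37  1.04  1.36]
sim [-0.93 -0.5   1.34  2.19  0.09  0.48  2.28]
red 0 11 [(np.float64(0.0), [1.79, 0.69, -1.47, 2.08, 0.52, 0.39, 1.91])]
red 1 17 [(np.float64(0.12), [0.57, 0.18, -0.01, 2.13, -1.15, 0.54, 0.12])]
redpre 0 0 []
redpre 1 21 [(np.float64(0.26), [0.62, 0.03, 0.02, 2.16, -0.99, 0.65, -0.01])]
red5 0 16 [(np.float64(0.09), [0.78, 0.21, -0.34, 1.96, -0.4, 0.61, 2.51])]
red5 1 22 [(np.float64(0.45), [0.53, 0.2, -0.07, 1.97, -0.5, 0.63, -0.55])]
place 0 29 [(np.float64(0.6), [-0.02, 0.36, -0.43, 1.82, 0.17, 1.01, 0.98])]
place 1 18 [(np.float64(0.53), [-0.25, 0.33, -0.16, 1.83, 0.06, 0.99, -2.07])]
```

```bash
cat > sim.py <<'E'
from kin import *
from g import pose,grasp
VL=np.array([2.22,2.22,2.79,2.79,3.14,3.14,3.14])
F=Ro.from_euler("z",np.pi)
def run(q,segs):
    for name,p,r,n in segs:
        T=track(q,np.array(p,float),r,n);v=(np.abs(np.diff(T,axis=0))*12/VL).max();pe,re=fk(T[-1],L)
        m=np.minimum(T-LO,HI-T).min(0)
        print(name,"q",T[-1].round(2),"minmargin",m.min().round(2),"j",m.argmin()+1,"vmax",v.round(2),"err",np.linalg.norm(pe-p).round(1),round((re*r.inv()).magnitude(),3));q=T[-1]
    return q
E
python3 - <<'E'
from sim import *
q0=np.array(D[2][0]);o=(575.5,-227.2,138.5)
for sg in(1,-1):
  for tau in(.6,.7):
    print("sign",sg,"tau",tau)
    h=pose(.1,.2)*Ro.from_euler("z",sg*np.pi/2)
    run(q0,[("A",(550,-150,300),pose(.1,.2),10),("B1",(550,-150,310),h,15),("B2",(550,-150,310),pose(.1,.2)*F,15),
     ("pre",grasp(o,.2,tau,75),pose(.2,tau)*F,10),("g",grasp(o,.2,tau),pose(.2,tau)*F,10),
     ("lift",np.array(grasp(o,.2,tau))+115*np.array([.466,.094,.88]),pose(.2,tau)*F,10),
     ("over",(560,0,320),pose(.07,tau-.4)*F,10),("rack",grasp((521,168,200),-.063,tau-.763),pose(-.063,tau-.763)*F,10),("place",grasp((521,168,85),-.063,tau-.763),pose(-.063,tau-.763)*F,10)])
E
```

```text
sign 1 tau 0.6
A q [-0.83  0.07  1.11  1.73 -0.14  1.2   1.99] minmargin 0.0 j 2 vmax 0.39 err 0.0 0.0
B1 q [-0.97  0.08  1.27  1.72 -0.16  1.22  0.44] minmargin 0.07 j 3 vmax 0.4 err 0.0 0.0
B2 q [-1.02  0.1   1.34  1.72 -0.19  1.22 -1.11] minmargin 0.0 j 3 vmax 0.4 err 0.3 0.001
pre q [-1.   -0.43  1.34  2.09  0.1   0.64 -0.96] minmargin 0.0 j 3 vmax 0.48 err 26.9 0.048
g q [-1.27 -0.5   1.34  2.12  0.37  0.52 -1.17] minmargin 0.0 j 2 vmax 0.18 err 149.3 0.264
lift q [-1.36 -0.5   1.34  1.91  0.41  0.73 -1.3 ] minmargin 0.0 j 2 vmax 0.09 err 108.0 0.176
over q [-1.47 -0.11  1.32  1.73  0.13  1.24 -1.66] minmargin 0.0 j 2 vmax 0.26 err 0.0 0.0
rack q [-1.16  0.51  1.09  1.65 -0.47  1.44 -1.62] minmargin 0.0 j 3 vmax 0.77 err 0.0 0.0
place q [-1.09  0.63  0.98  1.75 -0.58  1.25 -1.54] minmargin 0.25 j 3 vmax 0.08 err 0.0 0.0
sign 1 tau 0.7
A q [-0.83  0.07  1.11  1.73 -0.14  1.2   1.99] minmargin 0.0 j 2 vmax 0.39 err 0.0 0.0
B1 q [-0.97  0.08  1.27  1.72 -0.16  1.22  0.44] minmargin 0.07 j 3 vmax 0.4 err 0.0 0.0
B2 q [-1.02  0.1   1.34  1.72 -0.19  1.22 -1.11] minmargin 0.0 j 3 vmax
[... 1554 characters left out ...]
 1.21  2.6 ] minmargin 0.0 j 7 vmax 0.73 err 0.0 0.892
B2 q [-1.49 -0.5   1.34  1.72  0.51  1.35 -1.66] minmargin 0.0 j 1 vmax 19.87 err 6.5 0.013
pre q [-0.94 -0.5   1.34  2.16  0.17  0.55 -0.97] minmargin 0.0 j 2 vmax 0.47 err 3.2 0.047
g q [-1.21 -0.5   1.34  2.18  0.22  0.39 -0.99] minmargin 0.0 j 2 vmax 0.18 err 150.0 0.268
lift q [-1.28 -0.5   1.34  1.97  0.31  0.6  -1.19] minmargin 0.0 j 2 vmax 0.09 err 95.5 0.154
over q [-1.13 -0.17  0.95  1.81  0.18  1.13 -1.71] minmargin 0.0 j 2 vmax 0.29 err 0.0 0.0
rack q [-1.12  0.34  0.91  1.72 -0.29  1.29 -1.77] minmargin 0.33 j 2 vmax 0.29 err 0.0 0.0
place q [-1.04  0.48  0.83  1.83 -0.42  1.08 -1.68] minmargin 0.43 j 3 vmax 0.09 err 0.0 0.0
```

```bash
cat >> sim.py <<'E'
o=(575.5,-227.2,138.5)
def az(r,a,z): return (r*np.cos(a),r*np.sin(a),z)
def rp(tau,red,z,psi=-.063): return grasp((521,168.5,z) if red else (525.3,233.3,z),psi,tau)
def job(tau,o,red,psi=.2):
    return [("pre",grasp(o,psi,tau,75),pose(psi,tau)*F,10),("g",grasp(o,psi,tau),pose(psi,tau)*F,10),
     ("lift",np.array(grasp(o,psi,tau))+120*np.array([.466,.094,.88]),pose(psi,tau)*F,10),
     ("over",(560,0,300),pose(.07,tau-.4)*F,10),("rack",rp(tau-.763,red,200),pose(-.063,tau-.763)*F,10),("place",rp(tau-.763,red,85),pose(-.063,tau-.763)*F,10)]
E
python3 - <<'E'
from sim import *
q0=np.array(D[2][0])
for tau in(.6,.7):
  for a1 in(.45,.65):
    print("tau",tau,a1)
    run(q0,[("A",(530,-120,300),pose(.1,.4),10),("W1a",az(545,a1/2,320),pose(0,.2),10),("W1b",az(545,a1,320),pose(-.1,.1),10)]+
     [(f"S{k}",az(550,a1+(-.2-a1)*k/3,320),pose(-.1-(.95+.9)*k/3,.1),10) for k in(1,2,3)]+[("S4",az(550,-.3,310),pose(.15-np.pi,0)*Ro.from_euler("y",0),10)]+job(tau,o,1))
E
```

```text
tau 0.6 0.45
A q [-0.6  -0.22  0.71  1.94  0.07  0.98  1.77] minmargin 0.0 j 2 vmax 0.36 err 0.0 0.0
W1a q [-0.75 -0.03  0.39  1.74  0.08  1.24  1.2 ] minmargin 0.28 j 2 vmax 0.29 err 0.0 0.0
W1b q [-0.86  0.06  0.3   1.65  0.04  1.35  0.91] minmargin 0.47 j 2 vmax 0.12 err 0.0 0.0
S1 q [-0.76  0.1   0.42  1.62  0.05  1.39  0.51] minmargin 0.56 j 2 vmax 0.16 err 0.0 0.0
S2 q [-0.65  0.13  0.55  1.59  0.03  1.42  0.13] minmargin 0.6 j 2 vmax 0.16 err 0.0 0.0
S3 q [-0.54  0.18  0.69  1.57 -0.01  1.46 -0.23] minmargin 0.6 j 6 vmax 0.15 err 0.0 0.0
S4 q [-0.52  0.18  0.85  1.6  -0.14  1.42 -1.08] minmargin 0.49 j 3 vmax 0.33 err 0.0 0.0
pre q [-0.42  0.01  1.    2.08 -0.66  0.72 -0.36] minmargin 0.34 j 3 vmax 0.67 err 0.0 0.0
g q [-0.32  0.26  0.92  2.07 -1.04  0.7  -0.08] minmargin 0.23 j 5 vmax 0.17 err 0.0 0.0
lift q [-0.47  0.21  1.01  1.87 -0.78  0.82 -0.43] minmargin 0.23 j 5 vmax 0.16 err 0.0 0.0
over q [-1.   -0.    0.93  1.76  0.    1.18 -1.57] minmargin 0.24 j 3 vmax 0.61 err 0.0 0.0
rack q [-0.99  0.4   0.82  1.64 -0.33  1.4  -1.74] minmargin 0.41 j 3 vmax 0.22 err 0.0 0.0
pla
[... 2951 characters left out ...]
 1.56 -0.01  1.46 -0.24] minmargin 0.6 j 6 vmax 0.13 err 0.0 0.0
S4 q [-0.48  0.17  0.8   1.6  -0.12  1.42 -1.09] minmargin 0.54 j 3 vmax 0.33 err 0.0 0.0
pre q [-0.47 -0.03  1.1   2.16 -0.83  0.66 -0.15] minmargin 0.24 j 3 vmax 0.93 err 0.0 0.0
g q [-0.35  0.28  0.99  2.14 -1.27  0.72  0.16] minmargin 0.0 j 5 vmax 0.23 err 1.6 0.007
lift q [-0.54  0.19  1.11  1.95 -0.96  0.77 -0.25] minmargin 0.0 j 5 vmax 0.17 err 0.0 0.0
over q [-0.9  -0.1   0.78  1.84  0.1   1.08 -1.65] minmargin 0.1 j 3 vmax 1.05 err 0.0 0.0
rack q [-0.96  0.28  0.69  1.71 -0.21  1.28 -1.85] minmargin 0.4 j 2 vmax 0.22 err 0.0 0.0
place q [-0.91  0.42  0.65  1.82 -0.31  1.06 -1.77] minmargin 0.6 j 4 vmax 0.09 err 0.0 0.0
```

Run:
```python
from sim import *
from g import steps
a1=.45;pi=np.pi
steps([(530,-120,300,.1,.4,10),(*az(545,a1/2,320),0,.2,10),(*az(545,a1,320),-.1,.1,10)]+[(*az(550,a1+(-.2-a1)*k/3,320),-.1-1.85*k/3,.1,10) for k in(1,2,3)]+[(*az(550,-.3,310),.15-pi,0,10)])
```

```text
t 2.7 TCP [ 524.6 -229.5  196.7] gap 51.0 F [ 0.4 -0.7  0.2] q [-0.89 -0.5   1.34  2.2  -0.01  0.48  2.35]
10 x [0.054, 1.095, 1.033] [-0.0049, 0.0346, -0.0102]
10 x [0.013, 2.416, 0.2] [-0.001, 0.02, -0.01]
10 x [-0.405, 1.155, 0.0] [0.0005, 0.01, -0.01]
10 x [0.444, -1.099, 0.0] [0.0, 0.0, -0.0617]
10 x [0.148, -1.18, 0.0] [0.0, -0.0, -0.0617]
10 x [-0.109, -1.184, 0.0] [-0.0, 0.0, -0.0617]
10 x [-0.136, -0.533, -0.1] [0.0065, -0.0082, -0.1041]
```

>>> {"op": "apply_moves", "data": {
  "plan": [
    [0.05, 1.1, 1.03, -0.005, 0.035, -0.01, 0.4],
    [0.05, 1.1, 1.03, -0.005, 0.035, -0.01, 0.4],
    [0.05, 1.1, 1.03, -0.005, 0.035, -0.01, 0.4],
    [0.05, 1.1, 1.03, -0.005, 0.035, -0.01, 0.4],
    [0.05, 1.1, 1.03, -0.005, 0.035, -0.01, 0.4],
    [0.05, 1.1, 1.03, -0.005, 0.035, -0.01, 0.4],
    [0.05, 1.1, 1.03, -0.005, 0.035, -0.01, 0.4],
    [0.05, 1.1, 1.03, -0.005, 0.035, -0.01, 0.4],
    [0.05, 1.1, 1.03, -0.005, 0.035, -0.01, 0.4],
    [0.05, 1.1, 1.03, -0.005, 0.035, -0.01, 0.4]
  ]
}}

```text
time_s: 3.53
eef_pos: [527.6, -123.1, 299.1]
tool_rot: [0.194, -0.044, 0.98, 0.008]
force: [-0.0, -0.5, -0.5]
finger_gap: 51.3
gripper_force: 0.0
```

>>> {"op": "apply_moves", "data": {
  "plan": [
    [0.01, 2.4, 0.2, -0.001, 0.02, -0.01, 0.4],
    [0.01, 2.4, 0.2, -0.001, 0.02, -0.01, 0.4],
    [0.01, 2.4, 0.2, -0.001, 0.02, -0.01, 0.4],
    [0.01, 2.4, 0.2, -0.001, 0.02, -0.01, 0.4],
    [0.01, 2.4, 0.2, -0.001, 0.02, -0.01, 0.4],
    [0.01, 2.4, 0.2, -0.001, 0.02, -0.01, 0.4],
    [0.01, 2.4, 0.2, -0.001, 0.02, -0.01, 0.4],
    [0.01, 2.4, 0.2, -0.001, 0.02, -0.01, 0.4],
    [0.01, 2.4, 0.2, -0.001, 0.02, -0.01, 0.4],
    [0.01, 2.4, 0.2, -0.001, 0.02, -0.01, 0.4]
  ]
}}

```text
time_s: 4.37
eef_pos: [529.2, 117.5, 318.8]
tool_rot: [0.096, 0.005, 0.995, -0.002]
force: [0.5, -0.6, 0.4]
finger_gap: 51.2
gripper_force: 0.0
```

>>> {"op": "apply_moves", "data": {
  "plan": [
    [-0.4, 1.15, 0, 0, 0.01, -0.01, 0.4],
    [-0.4, 1.15, 0, 0, 0.01, -0.01, 0.4],
    [-0.4, 1.15, 0, 0, 0.01, -0.01, 0.4],
    [-0.4, 1.15, 0, 0, 0.01, -0.01, 0.4],
    [-0.4, 1.15, 0, 0, 0.01, -0.01, 0.4],
    [-0.4, 1.15, 0, 0, 0.01, -0.01, 0.4],
    [-0.4, 1.15, 0, 0, 0.01, -0.01, 0.4],
    [-0.4, 1.15, 0, 0, 0.01, -0.01, 0.4],
    [-0.4, 1.15, 0, 0, 0.01, -0.01, 0.4],
    [-0.4, 1.15, 0, 0, 0.01, -0.01, 0.4]
  ]
}}

```text
time_s: 5.2
eef_pos: [489.5, 231.9, 318.7]
tool_rot: [0.046, 0.054, 0.997, -0.007]
force: [-0.1, -0.5, -0.2]
finger_gap: 51.0
gripper_force: 0.0
```

>>> {"op": "apply_moves", "data": {
  "plan": [
    [0.44, -1.1, 0, 0, 0, -0.062, 0.4],
    [0.44, -1.1, 0, 0, 0, -0.062, 0.4],
    [0.44, -1.1, 0, 0, 0, -0.062, 0.4],
    [0.44, -1.1, 0, 0, 0, -0.062, 0.4],
    [0.44, -1.1, 0, 0, 0, -0.062, 0.4],
    [0.44, -1.1, 0, 0, 0, -0.062, 0.4],
    [0.44, -1.1, 0, 0, 0, -0.062, 0.4],
    [0.44, -1.1, 0, 0, 0, -0.062, 0.4],
    [0.44, -1.1, 0, 0, 0, -0.062, 0.4],
    [0.44, -1.1, 0, 0, 0, -0.062, 0.4]
  ]
}}

```text
time_s: 6.03
eef_pos: [533.5, 120.7, 318.7]
tool_rot: [0.043, 0.357, 0.933, -0.021]
force: [0.6, -0.1, -0.1]
finger_gap: 51.2
gripper_force: 0.0
```

>>> {"op": "apply_moves", "data": {
  "plan": [
    [0.15, -1.18, 0, 0, 0, -0.062, 0.4],
    [0.15, -1.18, 0, 0, 0, -0.062, 0.4],
    [0.15, -1.18, 0, 0, 0, -0.062, 0.4],
    [0.15, -1.18, 0, 0, 0, -0.062, 0.4],
    [0.15, -1.18, 0, 0, 0, -0.062, 0.4],
    [0.15, -1.18, 0, 0, 0, -0.062, 0.4],
    [0.15, -1.18, 0, 0, 0, -0.062, 0.4],
    [0.15, -1.18, 0, 0, 0, -0.062, 0.4],
    [0.15, -1.18, 0, 0, 0, -0.062, 0.4],
    [0.15, -1.18, 0, 0, 0, -0.062, 0.4]
  ]
}}

```text
time_s: 6.87
eef_pos: [548.0, 2.8, 318.8]
tool_rot: [0.035, 0.625, 0.779, -0.033]
force: [-0.3, 0.2, -0.8]
finger_gap: 51.0
gripper_force: 0.0
```

>>> {"op": "apply_moves", "data": {
  "plan": [
    [-0.11, -1.18, 0, 0, 0, -0.062, 0.4],
    [-0.11, -1.18, 0, 0, 0, -0.062, 0.4],
    [-0.11, -1.18, 0, 0, 0, -0.062, 0.4],
    [-0.11, -1.18, 0, 0, 0, -0.062, 0.4],
    [-0.11, -1.18, 0, 0, 0, -0.062, 0.4],
    [-0.11, -1.18, 0, 0, 0, -0.062, 0.4],
    [-0.11, -1.18, 0, 0, 0, -0.062, 0.4],
    [-0.11, -1.18, 0, 0, 0, -0.062, 0.4],
    [-0.11, -1.18, 0, 0, 0, -0.062, 0.4],
    [-0.11, -1.18, 0, 0, 0, -0.062, 0.4]
  ]
}}

```text
time_s: 7.7
eef_pos: [536.6, -115.1, 318.8]
tool_rot: [0.023, 0.833, 0.552, -0.042]
force: [0.3, -0.0, -1.1]
finger_gap: 51.5
gripper_force: 0.0
```

Run:
```python
from sim import *
from g import steps
from station import readout
pi=np.pi
S4=(*az(550,-.3,300),.17-pi,-.1)
steps([(*S4,10),(*grasp(o,.2,.6,75),.2-pi,-.6,20),(*grasp(o,.2,.6),.2-pi,-.6,10)])
q=np.array(readout.read_state()["q"]);print(fk(q,L)[0])
run(q,[("S4",S4[:3],pose(*S4[3:]),10)]+job(.6,o,1))
```

```text
t 7.7 TCP [ 536.6 -115.1  318.8] gap 51.5 F [ 0.3 -0.  -1.1] q [-0.54  0.17  0.71  1.57 -0.02  1.47 -0.24]
10 x [-0.111, -0.475, -0.188] [0.0121, -0.0165, -0.0997]
20 x [0.035, -0.367, -0.486] [0.0046, -0.0246, 0.0015]
10 x [0.415, 0.084, -0.619] [0.0, 0.0, 0.0]
[ 532.67020049 -115.56197189  319.3125191 ]
S4 q [-0.54  0.09  0.84  1.69 -0.11  1.3  -1.08] minmargin 0.5 j 3 vmax 0.35 err 0.0 0.0
pre q [-0.44  0.    1.02  2.08 -0.66  0.72 -0.36] minmargin 0.32 j 3 vmax 0.6 err 0.0 0.0
g q [-0.33  0.26  0.93  2.08 -1.04  0.7  -0.08] minmargin 0.23 j 5 vmax 0.18 err 0.0 0.0
lift q [-0.48  0.21  1.03  1.87 -0.79  0.82 -0.42] minmargin 0.23 j 5 vmax 0.16 err 0.0 0.0
over q [-1.02 -0.01  0.95  1.76  0.01  1.18 -1.57] minmargin 0.21 j 3 vmax 0.61 err 0.0 0.0
rack q [-1.01  0.41  0.84  1.64 -0.34  1.4  -1.73] minmargin 0.39 j 3 vmax 0.23 err 0.0 0.0
place q [-0.95  0.53  0.78  1.75 -0.44  1.2  -1.65] minmargin 0.5 j 3 vmax 0.08 err 0.0 0.0
```

>>> {"op": "apply_moves", "data": {
  "plan": [
    [-0.11, -0.47, -0.19, 0.012, -0.0165, -0.1, 0.4],
    [-0.11, -0.47, -0.19, 0.012, -0.0165, -0.1, 0.4],
    [-0.11, -0.47, -0.19, 0.012, -0.0165, -0.1, 0.4],
    [-0.11, -0.47, -0.19, 0.012, -0.0165, -0.1, 0.4],
    [-0.11, -0.47, -0.19, 0.012, -0.0165, -0.1, 0.4],
    [-0.11, -0.47, -0.19, 0.012, -0.0165, -0.1, 0.4],
    [-0.11, -0.47, -0.19, 0.012, -0.0165, -0.1, 0.4],
    [-0.11, -0.47, -0.19, 0.012, -0.0165, -0.1, 0.4],
    [-0.11, -0.47, -0.19, 0.012, -0.0165, -0.1, 0.4],
    [-0.11, -0.47, -0.19, 0.012, -0.0165, -0.1, 0.4]
  ]
}}

```text
time_s: 8.53
eef_pos: [525.4, -161.8, 299.6]
tool_rot: [-0.003, 0.995, 0.082, 0.05]
force: [-0.1, -1.0, 0.2]
finger_gap: 51.2
gripper_force: 0.0
```

>>> {"op": "apply_moves", "data": {
  "plan": [
    [0.035, -0.37, -0.49, 0.0046, -0.0246, 0.0015, 0.4],
    [0.035, -0.37, -0.49, 0.0046, -0.0246, 0.0015, 0.4],
    [0.035, -0.37, -0.49, 0.0046, -0.0246, 0.0015, 0.4],
    [0.035, -0.37, -0.49, 0.0046, -0.0246, 0.0015, 0.4],
    [0.035, -0.37, -0.49, 0.0046, -0.0246, 0.0015, 0.4],
    [0.035, -0.37, -0.49, 0.0046, -0.0246, 0.0015, 0.4],
    [0.035, -0.37, -0.49, 0.0046, -0.0246, 0.0015, 0.4],
    [0.035, -0.37, -0.49, 0.0046, -0.0246, 0.0015, 0.4],
    [0.035, -0.37, -0.49, 0.0046, -0.0246, 0.0015, 0.4],
    [0.035, -0.37, -0.49, 0.0046, -0.0246, 0.0015, 0.4]
  ]
}}

```text
time_s: 9.37
eef_pos: [528.9, -198.5, 250.4]
tool_rot: [-0.016, 0.98, 0.091, 0.174]
force: [0.3, -0.7, -0.1]
finger_gap: 50.8
gripper_force: 0.0
```

>>> {"op": "apply_moves", "data": {
  "plan": [
    [0.035, -0.37, -0.49, 0.0046, -0.0246, 0.0015, 0.4],
    [0.035, -0.37, -0.49, 0.0046, -0.0246, 0.0015, 0.4],
    [0.035, -0.37, -0.49, 0.0046, -0.0246, 0.0015, 0.4],
    [0.035, -0.37, -0.49, 0.0046, -0.0246, 0.0015, 0.4],
    [0.035, -0.37, -0.49, 0.0046, -0.0246, 0.0015, 0.4],
    [0.035, -0.37, -0.49, 0.0046, -0.0246, 0.0015, 0.4],
    [0.035, -0.37, -0.49, 0.0046, -0.0246, 0.0015, 0.4],
    [0.035, -0.37, -0.49, 0.0046, -0.0246, 0.0015, 0.4],
    [0.035, -0.37, -0.49, 0.0046, -0.0246, 0.0015, 0.4],
    [0.035, -0.37, -0.49, 0.0046, -0.0246, 0.0015, 0.4]
  ]
}}

```text
time_s: 10.2
eef_pos: [532.4, -235.3, 201.4]
tool_rot: [-0.028, 0.95, 0.096, 0.295]
force: [0.0, -0.1, 0.4]
finger_gap: 51.1
gripper_force: 0.0
```

Run:
```python
from sim import *
from g import steps
steps([(*grasp(o,.2,.6),.2-np.pi,-.6,10)])
from station import cams
import cv2
r=lambda im:cv2.resize(im,(400,400),interpolation=cv2.INTER_CUBIC)
c=[]
for n,(y,x) in(("top",(140,270)),("side",(120,220))):
    d=cams.snapshot(n);c.append(r(d["frame"][y:y+100,x:x+100]))
    for k,m in masks_(d) if 0 else []: pass
    from h import proj
    # expected projections of the finger line vs chisel axis
    print(n,"grasp pt",proj(d,np.array(o)).round(1))
cv2.imwrite("pics/pre2.png",np.hstack(c))
```

```text
t 10.2 TCP [ 532.4 -235.3  201.4] gap 51.1 F [ 0.  -0.1  0.4] q [-0.45 -0.01  1.02  2.09 -0.64  0.71 -0.37]
10 x [0.414, 0.078, -0.605] [0.0003, 0.0002, -0.0]
top grasp pt [[318.7 182.9]]
side grasp pt [[258.3 165.6]]
```

View pics/pre2.png

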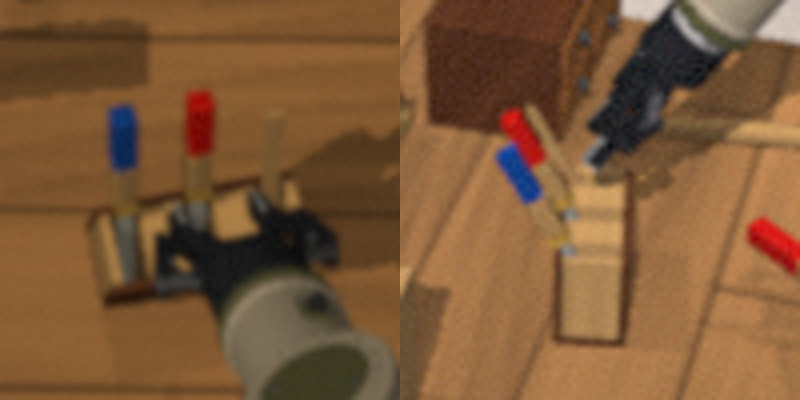

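The red chisel in the crop (200,200) lies between the fingers (180,215) and (260,195). The forward motion's +y part closes the offset, so I approach.

>>> {"op": "apply_moves", "data": {
  "plan": [
    [0.41, 0.08, -0.6, 0, 0, 0, 0.4],
    [0.41, 0.08, -0.6, 0, 0, 0, 0.4],
    [0.41, 0.08, -0.6, 0, 0, 0, 0.4],
    [0.41, 0.08, -0.6, 0, 0, 0, 0.4],
    [0.41, 0.08, -0.6, 0, 0, 0, 0.4],
    [0.41, 0.08, -0.6, 0, 0, 0, 0.4],
    [0.41, 0.08, -0.6, 0, 0, 0, 0.4],
    [0.41, 0.08, -0.6, 0, 0, 0, 0.4],
    [0.41, 0.08, -0.6, 0, 0, 0, 0.4],
    [0.41, 0.08, -0.6, 0, 0, 0, 0.4]
  ]
}}

```text
time_s: 11.13
eef_pos: [574.4, -225.9, 141.7]
tool_rot: [-0.029, 0.95, 0.097, 0.294]
force: [0.4, 0.3, 0.4]
finger_gap: 51.1
gripper_force: 0.0
```

>>> {"op": "apply_moves", "data": {
  "plan": [
    [0, 0, 0, 0, 0, 0, 0.55],
    [0, 0, 0, 0, 0, 0, 0.6],
    [0, 0, 0, 0, 0, 0, 0.65],
    [0, 0, 0, 0, 0, 0, 0.7],
    [0, 0, 0, 0, 0, 0, 0.75],
    [0, 0, 0, 0, 0, 0, 0.8],
    [0, 0, 0, 0, 0, 0, 0.9],
    [0, 0, 0, 0, 0, 0, 1],
    [0, 0, 0, 0, 0, 0, 1],
    [0, 0, 0, 0, 0, 0, 1]
  ],
  "squeeze": 60
}}

```text
time_s: 11.97
eef_pos: [574.5, -226.4, 142.3]
tool_rot: [-0.028, 0.95, 0.098, 0.295]
force: [-1.4, 1.1, 5.2]
finger_gap: 19.0
gripper_force: 59.7
```

Run:
```python
from sim import *
from g import steps
from station import readout
s=readout.read_state();print(s["gripper_force"],np.round(s["wrist_torque"],2))
p=np.array(s["eef_pos"]);u=np.array([.466,.094,.88]);tau=.6
steps([(*(p+120*u),.2-np.pi,-.6,15)])
run(np.array(s["q"]),[("lift",p+130*u,pose(.2,.6)*F,15),("over",(560,-60,310),pose(.07,.25)*F,15),("rack",rp(-.163,1,220),pose(-.063,-.163)*F,15),("place",rp(-.163,1,85),pose(-.063,-.163)*F,20)])
```

```text
59.66576814651489 [0.1  0.58 0.02]
t 11.97 TCP [ 574.5 -226.4  142.3] gap 19.0 F [-1.4  1.1  5.2] q [-0.36  0.25  0.94  2.07 -1.03  0.7  -0.1 ]
15 x [0.373, 0.075, 0.704] [0.0003, 0.0002, -0.0002]
lift q [-0.5   0.21  1.04  1.85 -0.78  0.84 -0.45] minmargin 0.24 j 5 vmax 0.11 err 0.0 0.0
over q [-0.95 -0.07  0.97  1.78  0.03  1.15 -1.49] minmargin 0.19 j 3 vmax 0.34 err 0.0 0.0
rack q [-1.    0.38  0.83  1.61 -0.32  1.44 -1.75] minmargin 0.37 j 3 vmax 0.17 err 0.0 0.0
place q [-0.94  0.53  0.76  1.75 -0.43  1.2  -1.66] minmargin 0.51 j 3 vmax 0.05 err 0.0 0.0
```

>>> {"op": "apply_moves", "data": {
  "plan": [
    [0.15, 0.03, 0.28, 0, 0, 0, 1],
    [0.3, 0.06, 0.57, 0, 0, 0, 1],
    [0.37, 0.075, 0.7, 0, 0, 0, 1],
    [0.37, 0.075, 0.7, 0, 0, 0, 1],
    [0.37, 0.075, 0.7, 0, 0, 0, 1],
    [0.37, 0.075, 0.7, 0, 0, 0, 1],
    [0.37, 0.075, 0.7, 0, 0, 0, 1],
    [0.37, 0.075, 0.7, 0, 0, 0, 1],
    [0.37, 0.075, 0.7, 0, 0, 0, 1],
    [0.37, 0.075, 0.7, 0, 0, 0, 1]
  ]
}}

```text
time_s: 12.8
eef_pos: [608.9, -219.1, 207.2]
tool_rot: [-0.028, 0.95, 0.098, 0.295]
force: [-1.0, -0.9, -1.0]
finger_gap: 19.3
gripper_force: 58.9
```

>>> {"op": "apply_moves", "data": {
  "plan": [
    [0.37, 0.075, 0.7, 0, 0, 0, 1],
    [0.37, 0.075, 0.7, 0, 0, 0, 1],
    [0.37, 0.075, 0.7, 0, 0, 0, 1],
    [0.37, 0.075, 0.7, 0, 0, 0, 1],
    [0.37, 0.075, 0.7, 0, 0, 0, 1],
    [0.37, 0.075, 0.7, 0, 0, 0, 1],
    [0.37, 0.075, 0.7, 0, 0, 0, 1],
    [0.37, 0.075, 0.7, 0, 0, 0, 1],
    [0, 0, 0.3, 0, 0, 0, 1],
    [0, 0, 0, 0, 0, 0, 1]
  ]
}}

```text
time_s: 13.63
eef_pos: [638.4, -213.4, 266.3]
tool_rot: [-0.028, 0.95, 0.098, 0.295]
force: [-0.2, 0.0, -2.2]
finger_gap: 18.9
gripper_force: 58.9
```

```bash
cat > chk.py <<'E'
import sys
from sim import *
from g import steps
from h import *
from station import readout,cams
def held(col,i):
    """fit the held chisel: colour blob + depth near the tool; returns origin/dir per both cams"""
    s=readout.read_state();w=s["tool_rot"];R=Ro.from_quat([*w[1:],w[0]]).as_matrix();p=np.array(s["eef_pos"])
    g=p+3*R[:,2];y=-R[:,1] if R[1,1]<0 else R[:,1]
    # nominal chisel dir: tool frame, 90-(28.3deg)-.6rad from tool z
    a=np.pi/2-.495-.6; # lean off perpendicular
    x=np.cross(y,R[:,2]); z=-x*np.cos(a)-R[:,2]*np.sin(a)
    print("nominal z",z.round(3),"g",g.round(1))
    Q=[]
    for n in("top","side"):
        d=cams.snapshot(n);cv2.imwrite(f"pics/{i}_{n}.png",d["frame"]);W=cloud(d).reshape(-1,3);W=W[np.isfinite(W).all(1)]
        t=(W-g)@z;dist=np.linalg.norm((W-g)-np.outer(t,z),axis=1)
        q=W[(dist<22)&(((t>26)&(t<110))|((t<-26)&(t>-165)))];q=q[(q[:,2]>18)];Q.append(q)
        o_,R_,r=fitchisel(q,CH,g,z,y);print(n,len(q),o_.round(1),R_[:,2].round(3),np.median(abs(r.fun)).round(1))
    Q=np.concatenate(Q);o_,R_,r=fitchisel(Q,CH,g,z,y)
    print("joint org",o_.round(1),"z",R_[:,2].round(3),"elev deg",np.degrees(np.arcsin(R_[2,2])).round(1),"az",np.arctan2(R_[1,2],R_[0,2]).round(3),"slide along axis",((o_-g)@z).round(1))
    return o_,R_
E
python3 - <<'E'
from chk import *
held("red","lift")
steps([(560,-60,310,.07-np.pi,-.25,15),(*rp(-.163,1,220),-.063-np.pi,.163,15)])
E
```

```text
nominal z [0.462 0.1   0.881] g [ 640.1 -213.1  263.9]
top 172 [ 639.1 -212.4  261.9] [0.474 0.109 0.874] 1.0
side 175 [ 639.9 -211.4  260.4] [0.465 0.098 0.88 ] 1.3
joint org [ 639.6 -211.7  261.2] z [0.467 0.1   0.879] elev deg 61.5 az 0.211 slide along axis -2.4
t 13.73 TCP [ 637.8 -213.3  265.3] gap 19.2 F [-0.8  0.1 -0.8] q [-0.52  0.2   1.05  1.83 -0.75  0.85 -0.48]
15 x [-0.519, 1.022, 0.298] [-0.0029, 0.0233, -0.0089]
15 x [-0.257, 1.523, -0.58] [-0.0001, 0.0276, -0.0087]
```

Run:
```python
from sim import *
from g import steps
from station import readout
q=np.array(readout.read_state()["q"])
w=[(545,-225,325,.15,.25,15),(550,-20,315,.05,.0,15),(*rp(-.163,1,180),-.063,-.163,15),(*rp(-.163,1,110),-.063,-.163,10)]
run(q,[(str(i),a[:3],pose(a[3],a[4])*F,a[5]) for i,a in enumerate(w)])
steps([(*a[:3],a[3]-np.pi,-a[4],a[5]) for a in w])
```

```text
0 q [-0.71  0.13  1.21  1.67 -0.28  1.23 -0.87] minmargin 0.13 j 3 vmax 0.17 err 0.0 0.0
1 q [-0.98  0.24  1.12  1.6  -0.22  1.44 -1.37] minmargin 0.13 j 3 vmax 0.2 err 0.0 0.0
2 q [-1.09  0.48  0.97  1.67 -0.43  1.38 -1.66] minmargin 0.22 j 3 vmax 0.11 err 0.0 0.0
3 q [-1.05  0.56  0.92  1.73 -0.5   1.27 -1.61] minmargin 0.37 j 3 vmax 0.05 err 0.0 0.0
t 13.73 TCP [ 637.8 -213.3  265.3] gap 19.2 F [-0.8  0.1 -0.8] q [-0.52  0.2   1.05  1.83 -0.75  0.85 -0.48]
15 x [-0.619, -0.078, 0.398] [-0.0038, 0.0231, -0.0036]
15 x [0.033, 1.367, -0.067] [-0.0017, 0.0166, -0.0066]
15 x [-0.19, 1.256, -0.88] [0.0001, 0.0109, -0.0075]
10 x [0.0, 0.0, -0.7] [0.0, 0.0, 0.0]
```

>>> {"op": "apply_moves", "data": {
  "plan": [
    [-0.62, -0.08, 0.4, -0.0038, 0.023, -0.0036, 1],
    [-0.62, -0.08, 0.4, -0.0038, 0.023, -0.0036, 1],
    [-0.62, -0.08, 0.4, -0.0038, 0.023, -0.0036, 1],
    [-0.62, -0.08, 0.4, -0.0038, 0.023, -0.0036, 1],
    [-0.62, -0.08, 0.4, -0.0038, 0.023, -0.0036, 1],
    [-0.62, -0.08, 0.4, -0.0038, 0.023, -0.0036, 1],
    [-0.62, -0.08, 0.4, -0.0038, 0.023, -0.0036, 1],
    [-0.62, -0.08, 0.4, -0.0038, 0.023, -0.0036, 1],
    [-0.62, -0.08, 0.4, -0.0038, 0.023, -0.0036, 1],
    [-0.62, -0.08, 0.4, -0.0038, 0.023, -0.0036, 1]
  ]
}}

```text
time_s: 14.57
eef_pos: [575.3, -221.4, 305.2]
tool_rot: [-0.016, 0.98, 0.082, 0.182]
force: [0.3, -0.3, -2.0]
finger_gap: 19.0
gripper_force: 58.8
```

>>> {"op": "apply_moves", "data": {
  "plan": [
    [-0.62, -0.08, 0.4, -0.0038, 0.023, -0.0036, 1],
    [-0.62, -0.08, 0.4, -0.0038, 0.023, -0.0036, 1],
    [-0.62, -0.08, 0.4, -0.0038, 0.023, -0.0036, 1],
    [-0.62, -0.08, 0.4, -0.0038, 0.023, -0.0036, 1],
    [-0.62, -0.08, 0.4, -0.0038, 0.023, -0.0036, 1],
    [0.03, 1.37, -0.07, -0.0017, 0.0166, -0.0066, 1],
    [0.03, 1.37, -0.07, -0.0017, 0.0166, -0.0066, 1],
    [0.03, 1.37, -0.07, -0.0017, 0.0166, -0.0066, 1],
    [0.03, 1.37, -0.07, -0.0017, 0.0166, -0.0066, 1],
    [0.03, 1.37, -0.07, -0.0017, 0.0166, -0.0066, 1]
  ]
}}

```text
time_s: 15.4
eef_pos: [546.1, -156.2, 321.6]
tool_rot: [-0.007, 0.995, 0.058, 0.083]
force: [-0.3, 0.3, -1.6]
finger_gap: 18.9
gripper_force: 58.8
```

>>> {"op": "apply_moves", "data": {
  "plan": [
    [0.03, 1.37, -0.07, -0.0017, 0.0166, -0.0066, 1],
    [0.03, 1.37, -0.07, -0.0017, 0.0166, -0.0066, 1],
    [0.03, 1.37, -0.07, -0.0017, 0.0166, -0.0066, 1],
    [0.03, 1.37, -0.07, -0.0017, 0.0166, -0.0066, 1],
    [0.03, 1.37, -0.07, -0.0017, 0.0166, -0.0066, 1],
    [0.03, 1.37, -0.07, -0.0017, 0.0166, -0.0066, 1],
    [0.03, 1.37, -0.07, -0.0017, 0.0166, -0.0066, 1],
    [0.03, 1.37, -0.07, -0.0017, 0.0166, -0.0066, 1],
    [0.03, 1.37, -0.07, -0.0017, 0.0166, -0.0066, 1],
    [0.03, 1.37, -0.07, -0.0017, 0.0166, -0.0066, 1]
  ]
}}

```text
time_s: 16.23
eef_pos: [549.5, -18.6, 314.8]
tool_rot: [0.0, 1.0, 0.025, 0.0]
force: [0.4, -0.1, -1.6]
finger_gap: 19.1
gripper_force: 58.8
```

>>> {"op": "apply_moves", "data": {
  "plan": [
    [-0.19, 1.26, -0.88, 0, 0.011, -0.0075, 1],
    [-0.19, 1.26, -0.88, 0, 0.011, -0.0075, 1],
    [-0.19, 1.26, -0.88, 0, 0.011, -0.0075, 1],
    [-0.19, 1.26, -0.88, 0, 0.011, -0.0075, 1],
    [-0.19, 1.26, -0.88, 0, 0.011, -0.0075, 1],
    [-0.19, 1.26, -0.88, 0, 0.011, -0.0075, 1],
    [-0.19, 1.26, -0.88, 0, 0.011, -0.0075, 1],
    [-0.19, 1.26, -0.88, 0, 0.011, -0.0075, 1],
    [-0.19, 1.26, -0.88, 0, 0.011, -0.0075, 1],
    [-0.19, 1.26, -0.88, 0, 0.011, -0.0075, 1]
  ]
}}

```text
time_s: 17.07
eef_pos: [530.3, 107.5, 226.1]
tool_rot: [-0.001, 0.998, -0.013, -0.055]
force: [-0.4, -0.4, -1.3]
finger_gap: 19.3
gripper_force: 58.8
```

>>> {"op": "apply_moves", "data": {
  "plan": [
    [-0.19, 1.26, -0.88, 0, 0.011, -0.0075, 1],
    [-0.19, 1.26, -0.88, 0, 0.011, -0.0075, 1],
    [-0.19, 1.26, -0.88, 0, 0.011, -0.0075, 1],
    [-0.19, 1.26, -0.88, 0, 0.011, -0.0075, 1],
    [-0.19, 1.26, -0.88, 0, 0.011, -0.0075, 1],
    [0, 0, -0.7, 0, 0, 0, 1],
    [0, 0, -0.7, 0, 0, 0, 1],
    [0, 0, -0.7, 0, 0, 0, 1],
    [0, 0, 0, 0, 0, 0, 1],
    [0, 0, 0, 0, 0, 0, 1]
  ]
}}

```text
time_s: 17.9
eef_pos: [521.1, 168.3, 161.9]
tool_rot: [-0.002, 0.996, -0.032, -0.081]
force: [0.2, 0.2, -0.9]
finger_gap: 19.0
gripper_force: 58.8
```

Run:
```python
from chk import *
o_,R_=held("red","above")
steps([(*rp(-.163,1,110),-.063-np.pi,.163,10)])
```

```text
nominal z [ 0.95  -0.06   0.308] g [520.6 168.4 159. ]
top 0 [520.6 168.4 159. ] [ 0.95  -0.06   0.308] nan
side 270 [517.4 169.3 155.7] [ 0.951 -0.057  0.303] 1.2
joint org [517.4 169.3 155.7] z [ 0.951 -0.057  0.303] elev deg 17.6 az -0.06 slide along axis -4.0
t 18.0 TCP [521.4 168.7 162.5] gap 19.2 F [ 0.2  0.4 -1.2] q [-1.07  0.47  0.93  1.7  -0.42  1.34 -1.67]
10 x [0.001, -0.002, -0.495] [0.0001, 0.0001, 0.0]
  return _methods._mean(a, axis=axis, dtype=dtype,
  ret = ret.dtype.type(ret / rcount)
```

>>> {"op": "apply_moves", "data": {
  "plan": [
    [0.03, 0, -0.6, 0, 0, 0, 1],
    [0.03, 0, -0.6, 0, 0, 0, 1],
    [0.03, 0, -0.6, 0, 0, 0, 1],
    [0.03, 0, -0.6, 0, 0, 0, 1],
    [0.03, 0, -0.6, 0, 0, 0, 1],
    [0.03, -0.01, -0.6, 0, 0, 0, 1],
    [0.03, -0.01, -0.6, 0, 0, 0, 1],
    [0.03, -0.01, -0.6, 0, 0, 0, 1],
    [0.03, -0.01, -0.5, 0, 0, 0, 1],
    [0.03, -0.01, -0.4, 0, 0, 0, 1]
  ]
}}

```text
time_s: 18.83
eef_pos: [523.9, 168.7, 104.3]
tool_rot: [-0.002, 0.996, -0.031, -0.082]
force: [-0.3, 0.0, -2.0]
finger_gap: 19.0
gripper_force: 58.8
```

>>> {"op": "apply_moves", "data": {
  "plan": [
    [0, 0, -0.2, 0, 0, 0, 1],
    [0, 0, -0.15, 0, 0, 0, 1],
    [0, 0, -0.1, 0, 0, 0, 1],
    [0, 0, -0.1, 0, 0, 0, 1],
    [0, 0, -0.1, 0, 0, 0, 1],
    [0, 0, -0.1, 0, 0, 0, 1],
    [0, 0, -0.05, 0, 0, 0, 1],
    [0, 0, -0.05, 0, 0, 0, 1],
    [0, 0, 0, 0, 0, 0, 1],
    [0, 0, 0, 0, 0, 0, 1]
  ]
}}

```text
time_s: 19.67
eef_pos: [524.1, 168.7, 96.5]
tool_rot: [-0.002, 0.996, -0.031, -0.081]
force: [0.7, -0.4, -2.2]
finger_gap: 19.1
gripper_force: 58.8
```

```bash
python3 - <<'E' 2>/dev/null
from chk import *
o_,R_=held("red","low")
steps([(*rp(-.163,1,85),-.063-np.pi,.163,10)])
E
```

```text
nominal z [ 0.95  -0.059  0.308] g [523.6 168.7  93.6]
top 52 [510.7 159.5  87.4] [ 0.937 -0.073  0.341] 1.7
side 280 [520.5 169.2  89.2] [ 0.954 -0.051  0.297] 1.5
joint org [520.6 169.   89.2] z [ 0.954 -0.048  0.297] elev deg 17.3 az -0.05 slide along axis -4.2
t 19.77 TCP [524.1 168.7  96.5] gap 18.9 F [-0.1  0.  -1.4] q [-1.03  0.56  0.88  1.74 -0.49  1.23 -1.62]
10 x [-0.026, -0.002, -0.086] [0.0001, -0.0, -0.0001]
```

>>> {"op": "apply_moves", "data": {
  "plan": [
    [0, 0, -0.05, 0, 0, 0, 1],
    [0, 0, -0.05, 0, 0, 0, 1],
    [0, 0, -0.05, 0, 0, 0, 1],
    [0, 0, -0.05, 0, 0, 0, 1],
    [0, 0, -0.05, 0, 0, 0, 1],
    [0, 0, -0.05, 0, 0, 0, 1],
    [0, 0, -0.03, 0, 0, 0, 1],
    [0, 0, -0.02, 0, 0, 0, 1],
    [0, 0, 0, 0, 0, 0, 1],
    [0, 0, 0, 0, 0, 0, 1]
  ]
}}

```text
time_s: 20.6
eef_pos: [524.1, 168.7, 93.0]
tool_rot: [-0.002, 0.996, -0.031, -0.081]
force: [0.3, -0.2, -1.3]
finger_gap: 19.0
gripper_force: 58.8
```

```bash
python3 - <<'E' 2>/dev/null
from station import readout
import numpy as np
s=readout.read_state();print(np.round(s["force"],2),np.round(s["wrist_torque"],2),s["eef_pos"])
E
```

```text
[ 0.27 -0.19 -1.33] [ 0.01 -0.26  0.01] [524.05941428 168.72314609  93.00696084]
```

>>> {"op": "apply_moves", "data": {
  "plan": [
    [0, 0, -0.03, 0, 0, 0, 1],
    [0, 0, -0.03, 0, 0, 0, 1],
    [0, 0, -0.03, 0, 0, 0, 1],
    [0, 0, -0.03, 0, 0, 0, 1],
    [0, 0, -0.03, 0, 0, 0, 1],
    [0, 0, -0.02, 0, 0, 0, 1],
    [0, 0, -0.02, 0, 0, 0, 1],
    [0, 0, 0, 0, 0, 0, 1],
    [0, 0, 0, 0, 0, 0, 1],
    [0, 0, 0, 0, 0, 0, 1]
  ]
}}

```text
time_s: 21.43
eef_pos: [524.1, 168.7, 91.2]
tool_rot: [-0.002, 0.996, -0.031, -0.081]
force: [-1.2, -1.2, 0.9]
finger_gap: 18.9
gripper_force: 59.3
```

```bash
python3 - <<'E' 2>/dev/null
from chk import *
s=readout.read_state();print(np.round(s["force"],2),np.round(s["wrist_torque"],2),s["eef_pos"])
held("red","low2")
E
```

```text
[-1.24 -1.21  0.9 ] [-0.01 -0.13 -0.02] [524.084029   168.71691311  91.21317016]
nominal z [ 0.95  -0.059  0.308] g [523.6 168.7  88.3]
top 55 [522.  156.1  84.6] [ 0.949 -0.092  0.301] 1.1
side 288 [520.2 168.3  83.9] [ 0.952 -0.049  0.301] 1.6
joint org [520.2 168.   84. ] z [ 0.953 -0.043  0.3  ] elev deg 17.5 az -0.045 slide along axis -4.5
```

>>> {"op": "apply_moves", "data": {
  "plan": [
    [0, 0, -0.02, 0, 0, 0, 1],
    [0, 0, -0.02, 0, 0, 0, 1],
    [0, 0, -0.01, 0, 0, 0, 1],
    [0, 0, -0.01, 0, 0, 0, 1],
    [0, 0, 0, 0, 0, 0, 1],
    [0, 0, 0, 0, 0, 0, 1],
    [0, 0, 0, 0, 0, 0, 1],
    [0, 0, 0, 0, 0, 0, 1],
    [0, 0, 0, 0, 0, 0, 1],
    [0, 0, 0, 0, 0, 0, 1]
  ],
  "squeeze": 30
}}

```text
time_s: 22.37
eef_pos: [524.1, 168.7, 91.0]
tool_rot: [-0.002, 0.996, -0.031, -0.081]
force: [-3.6, -1.1, 7.0]
finger_gap: 19.0
gripper_force: 60.1
```

>>> {"op": "apply_moves", "data": {
  "plan": [
    [0, 0, 0, 0, 0, 0, 0.78],
    [0, 0, 0, 0, 0, 0, 0.76],
    [0, 0, 0, 0, 0, 0, 0.75],
    [0, 0, 0, 0, 0, 0, 0.74],
    [0, 0, 0, 0, 0, 0, 0.72],
    [0, 0, 0, 0, 0, 0, 0.7],
    [0, 0, 0, 0, 0, 0, 0.68],
    [0, 0, 0, 0, 0, 0, 0.65],
    [0, 0, 0, 0, 0, 0, 0.6],
    [0, 0, 0, 0, 0, 0, 0.6]
  ]
}}

```text
time_s: 23.2
eef_pos: [524.0, 168.7, 90.5]
tool_rot: [-0.002, 0.996, -0.031, -0.081]
force: [-0.0, -0.3, -0.3]
finger_gap: 34.4
gripper_force: 0.0
```

```bash
python3 - <<'E' 2>/dev/null
from chk import *
o_,R_=held("red","rel")
s=readout.read_state();q=np.array(s["q"]);p=np.array(s["eef_pos"]);ob=(563.3,-168.3,138.6)
w=[(*(p+[18,0,108]),-.063,-.163,10),(550,0,300,.05,.1,20),(*(grasp(ob,.2,.6,75)+[-10,20,70]),.2,.5,15),(*grasp(ob,.2,.6,75),.2,.6,10),(*grasp(ob,.2,.6),.2,.6,10)]
run(q,[(str(i),a[:3],pose(a[3],a[4])*F,a[5]) for i,a in enumerate(w)])
steps([(*a[:3],a[3]-np.pi,-a[4],a[5]) for a in w])
E
```

```text
nominal z [ 0.95  -0.059  0.308] g [523.5 168.7  87.5]
top 54 [472.6 157.4  70. ] [ 0.941 -0.17   0.293] 1.2
side 270 [522.  168.7  84.2] [ 0.95  -0.053  0.306] 1.7
joint org [519.8 168.2  83.9] z [ 0.952 -0.045  0.301] elev deg 17.5 az -0.047 slide along axis -4.6
0 q [-1.03  0.49  0.93  1.59 -0.43  1.43 -1.66] minmargin 0.41 j 3 vmax 0.08 err 0.0 0.0
1 q [-1.1   0.1   1.1   1.71 -0.1   1.29 -1.51] minmargin 0.24 j 3 vmax 0.12 err 0.0 0.0
2 q [-0.89 -0.5   0.99  2.06  0.34  0.91 -1.38] minmargin 0.0 j 2 vmax 0.31 err 2.6 0.013
3 q [-0.93 -0.5   1.18  2.18  0.3   0.63 -1.24] minmargin 0.0 j 2 vmax 0.11 err 0.7 0.004
4 q [-1.25 -0.48  1.34  2.19  0.38  0.48 -1.3 ] minmargin 0.0 j 2 vmax 0.19 err 87.2 0.155
t 23.3 TCP [524.  168.7  90.5] gap 34.1 F [-0.3 -0.7 -0.2] q [-1.02  0.56  0.87  1.75 -0.49  1.22 -1.61]
10 x [0.18, 0.0, 1.08] [0.0001, -0.0, -0.0001]
20 x [0.04, -0.844, 0.508] [-0.0001, -0.0132, 0.0056]
15 x [-0.266, -1.047, -0.18] [0.0033, -0.0265, 0.0099]
10 x [0.1, -0.2, -0.7] [0.002, -0.0098, -0.0]
10 x [0.415, 0.084, -0.619] [0.0, 0.0, 0.0]
```

```bash
cat > srch.py <<'E'
from sim import *
from station import readout
from multiprocessing import Pool
import contextlib,io
s=readout.read_state();q0=np.array(s["q"]);p0=np.array(s["eef_pos"]);ob=(563.3,-168.3,138.6)
def path(v):
    a1,psi1,ys,psis,taus,tau=v
    return [(*(p0+[18,0,140]),-.063,-.163,10),(*az(550,a1,310),psi1,0,10),(560,ys,300,psis,taus,15),(*grasp(ob,.2,tau,75),.2,tau,20),(*grasp(ob,.2,tau),.2,tau,10)]
def cost(v):
    q=q0;mm=9;vm=0
    for a in path(v):
        T=track(q,np.array(a[:3]),pose(a[3],a[4])*F,a[5]);q=T[-1]
        mm=min(mm,np.minimum(T-LO,HI-T).min());vm=max(vm,(np.abs(np.diff(T,axis=0))*12/VL).max())
    return mm,vm,v,q
if __name__=="__main__":
    rng=np.random.default_rng(1)
    V=[np.array([rng.uniform(0,.6),rng.uniform(-.8,.8),rng.uniform(-220,-90),rng.uniform(-.6,.4),rng.uniform(-.2,.3),rng.choice([.5,.6])]) for _ in range(160)]
    with Pool() as P: R=P.map(cost,V)
    R.sort(key=lambda r:-r[0])
    for r in R[:8]: print(round(r[0],2),round(r[1],2),r[2].round(2),r[3].round(2))
E
time OMP_NUM_THREADS=1 timeout 300 python3 srch.py
```

```text
0.15 0.34 [ 3.0000e-02 -4.6000e-01 -2.0208e+02  3.8000e-01 -2.0000e-01  5.0000e-01] [-0.6   0.17  1.04  2.11 -0.75  0.65 -0.43]
0.1 0.35 [ 2.60e-01 -3.50e-01 -2.06e+02  1.40e-01 -3.00e-02  5.00e-01] [-0.68  0.2   1.14  2.11 -0.8   0.67 -0.38]
0.1 0.35 [ 8.000e-02 -1.800e-01 -1.759e+02  2.700e-01  1.000e-02  5.000e-01] [-0.68  0.21  1.14  2.11 -0.8   0.67 -0.38]
0.09 0.36 [ 1.0000e-01 -2.4000e-01 -2.0924e+02  5.0000e-02 -2.0000e-02  5.0000e-01] [-0.68  0.21  1.14  2.11 -0.8   0.67 -0.38]
0.09 0.36 [ 2.400e-01 -4.700e-01 -1.859e+02  1.500e-01 -6.000e-02  5.000e-01] [-0.68  0.21  1.14  2.11 -0.8   0.67 -0.38]
0.09 0.37 [ 2.5000e-01 -7.5000e-01 -1.9647e+02 -3.1000e-01 -1.8000e-01  5.0000e-01] [-0.68  0.21  1.14  2.11 -0.81  0.67 -0.38]
0.08 0.38 [ 1.4000e-01 -7.4000e-01 -1.1987e+02  3.5000e-01 -9.0000e-02  5.0000e-01] [-0.69  0.21  1.15  2.11 -0.81  0.68 -0.38]
0.05 0.42 [ 1.6000e-01 -1.3000e-01 -2.0623e+02  3.0000e-02 -1.0000e-02  5.0000e-01] [-0.69  0.21  1.16  2.11 -0.82  0.68 -0.37]
real	1m16.196s
user	3m26.767s
sys	0m0.365s
```

```bash
python3 - <<'E' 2>/dev/null
from srch import *
from g import steps
v=(.03,-.46,-200,.38,-.2,.5);w=path(v)
u=np.array([.466,.094,.88]);g=np.array(grasp(ob,.2,.5));tp=.5-.763
w2=w+[(*(g+130*u),.2,.5,20),(540,-180,320,.15,.15,15),(550,20,310,.0,-.15,15),(*rp(tp,0,180),-.063,tp,15),(*rp(tp,0,85),-.063,tp,15)]
run(q0,[(str(i),a[:3],pose(a[3],a[4])*F,a[5]) for i,a in enumerate(w2)])
steps([(*a[:3],a[3]-np.pi,-a[4],a[5]) for a in w])
E
```

```text
0 q [-1.04  0.47  0.95  1.55 -0.41  1.48 -1.68] minmargin 0.39 j 3 vmax 0.1 err 0.0 0.0
1 q [-1.09  0.27  1.19  1.61 -0.25  1.43 -1.92] minmargin 0.15 j 3 vmax 0.12 err 0.0 0.0
2 q [-0.44  0.49  0.94  1.37 -0.24  1.6  -0.71] minmargin 0.15 j 3 vmax 0.34 err 0.0 0.0
3 q [-0.62 -0.14  0.99  2.1  -0.23  0.71 -0.84] minmargin 0.32 j 4 vmax 0.19 err 0.0 0.0
4 q [-0.6   0.17  1.04  2.11 -0.75  0.65 -0.43] minmargin 0.25 j 3 vmax 0.24 err 0.0 0.0
5 q [-0.73  0.15  1.12  1.86 -0.53  0.84 -0.73] minmargin 0.22 j 3 vmax 0.08 err 0.0 0.0
6 q [-0.81  0.16  1.22  1.66 -0.23  1.31 -0.97] minmargin 0.12 j 3 vmax 0.14 err 0.0 0.0
7 q [-0.93  0.42  1.12  1.49 -0.35  1.62 -1.38] minmargin 0.12 j 3 vmax 0.14 err 0.0 0.0
8 q [-1.09  0.63  0.98  1.52 -0.56  1.54 -1.68] minmargin 0.22 j 3 vmax 0.1 err 0.0 0.0
9 q [-1.06  0.73  0.91  1.6  -0.63  1.39 -1.62] minmargin 0.36 j 3 vmax 0.04 err 0.0 0.0
t 23.3 TCP [524.  168.7  90.5] gap 34.1 F [-0.3 -0.7 -0.2] q [-1.02  0.56  0.87  1.75 -0.49  1.22 -1.61]
10 x [0.18, 0.0, 1.4] [0.0001, -0.0, -0.0001]
10 x [0.077, -1.522, 0.795] [-0.0042, -0.0158, -0.0396]
15 x [0.068, -1.443, -0.067] [0.0005, 0.0137, 0.0558]
20 x [-0.167, 0.121, -0.465] [0.01, -0.0336, -0.0086]
10 x [0.352, 0.071, -0.658] [0.0, 0.0, 0.0]
```

>>> {"op": "apply_moves", "data": {
  "plan": [
    [0.06, 0, 0.4, 0, 0, 0, 0.6],
    [0.15, 0, 0.9, 0, 0, 0, 0.6],
    [0.2, 0, 1.4, 0, 0, 0, 0.6],
    [0.2, 0, 1.6, 0, 0, 0, 0.6],
    [0.2, 0, 1.6, 0, 0, 0, 0.6],
    [0.2, 0, 1.6, 0, 0, 0, 0.6],
    [0.2, 0, 1.6, 0, 0, 0, 0.5],
    [0.2, 0, 1.6, 0, 0, 0, 0.4],
    [0.2, 0, 1.6, 0, 0, 0, 0.4],
    [0.2, 0, 1.7, 0, 0, 0, 0.4]
  ]
}}

```text
time_s: 24.13
eef_pos: [542.3, 168.5, 232.1]
tool_rot: [-0.002, 0.996, -0.031, -0.081]
force: [0.4, 0.0, -0.5]
finger_gap: 51.0
gripper_force: 0.0
```

>>> {"op": "apply_moves", "data": {
  "plan": [
    [0.08, -1.52, 0.8, -0.004, -0.016, -0.04, 0.4],
    [0.08, -1.52, 0.8, -0.004, -0.016, -0.04, 0.4],
    [0.08, -1.52, 0.8, -0.004, -0.016, -0.04, 0.4],
    [0.08, -1.52, 0.8, -0.004, -0.016, -0.04, 0.4],
    [0.08, -1.52, 0.8, -0.004, -0.016, -0.04, 0.4],
    [0.08, -1.52, 0.8, -0.004, -0.016, -0.04, 0.4],
    [0.08, -1.52, 0.8, -0.004, -0.016, -0.04, 0.4],
    [0.08, -1.52, 0.8, -0.004, -0.016, -0.04, 0.4],
    [0.08, -1.52, 0.8, -0.004, -0.016, -0.04, 0.4],
    [0.08, -1.52, 0.8, -0.004, -0.016, -0.04, 0.4]
  ]
}}

```text
time_s: 24.97
eef_pos: [549.9, 14.8, 311.1]
tool_rot: [-0.001, 0.973, -0.232, 0.001]
force: [0.1, 0.2, -1.0]
finger_gap: 51.4
gripper_force: 0.0
```

```bash
python3 - <<'E' 2>/dev/null
from sim import *
from g import steps
from h import *
from station import readout,cams
ob=(563.3,-168.3,138.6);q=np.array(readout.read_state()["q"])
for n in("top","side"):
    d=cams.snapshot(n);cv2.imwrite(f"pics/mid_{n}.png",d["frame"]);W=cloud(d).reshape(-1,3);W=W[np.isfinite(W).all(1)]
    for nm,oo in(("red",(521.3,168.3,85)),("yellow",(529.5,298,84.5))):
        oo=np.array(oo);z=np.array([.949,-.06,.309]);t=(W-oo)@z;Q=W[(np.linalg.norm(W-oo-np.outer(t,z),axis=1)<16)&(t>-150)&(t<95)]
        o_,R_,r=fitchisel(Q,CH,oo,z,np.array([.063,.998,0]));print(n,nm,len(Q),o_.round(1),R_[:,2].round(3),np.median(abs(r.fun)).round(2))
w=[(560,-200,300,.38,-.2,15),(*grasp(ob,.2,.5,75),.2,.5,20),(*grasp(ob,.2,.5),.2,.5,10)]
run(q,[(str(i),a[:3],pose(a[3],a[4])*F,a[5]) for i,a in enumerate(w)])
steps([(*a[:3],a[3]-np.pi,-a[4],a[5]) for a in w])
t=cv2.imread("pics/mid_top.png")[140:250,130:270];s=cv2.imread("pics/mid_side.png")[220:320,175:295]
cv2.imwrite("pics/mid.png",np.hstack([cv2.resize(t,(400,330),interpolation=2),cv2.resize(s,(400,330),interpolation=2)]))
E
```

```text
top red 399 [520.9 169.2  85.9] [ 0.952 -0.056  0.299] 1.41
top yellow 417 [529.8 297.7  85.3] [ 0.954 -0.06   0.293] 1.49
side red 402 [522.5 169.3  84.4] [ 0.949 -0.059  0.31 ] 1.33
side yellow 485 [531.9 297.5  84.3] [ 0.951 -0.074  0.301] 1.29
0 q [-0.44  0.49  0.94  1.37 -0.24  1.6  -0.71] minmargin 0.15 j 3 vmax 0.35 err 0.0 0.0
1 q [-0.62 -0.14  0.99  2.1  -0.23  0.71 -0.84] minmargin 0.32 j 4 vmax 0.19 err 0.0 0.0
2 q [-0.6   0.17  1.04  2.11 -0.75  0.65 -0.43] minmargin 0.25 j 3 vmax 0.24 err 0.0 0.0
t 25.07 TCP [550.2  12.9 312. ] gap 50.7 F [-0.4 -0.7  0.1] q [-1.11  0.24  1.19  1.62 -0.23  1.43 -1.93]
15 x [0.066, -1.419, -0.08] [0.0004, 0.014, 0.0565]
20 x [-0.167, 0.121, -0.465] [0.01, -0.0336, -0.0086]
10 x [0.352, 0.071, -0.658] [0.0, 0.0, 0.0]
```

View pics/mid.png

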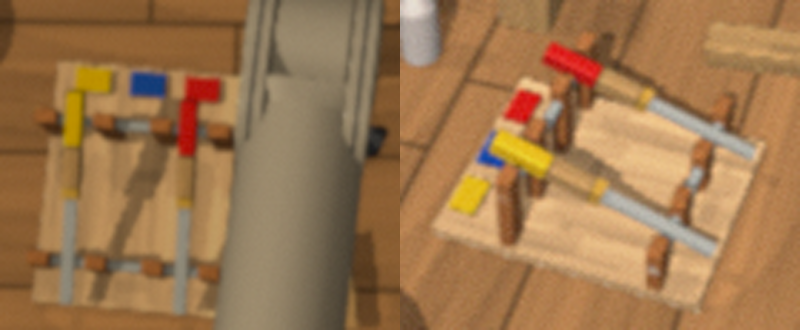

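Red lies in the red-plated bay: its end is at (190,125) beside the red plate (203,90) in the top crop. By the fits it is level with yellow to about 1 mm. Now the blue one.

>>> {"op": "apply_moves", "data": {
  "plan": [
    [0.07, -1.42, -0.08, 0, 0.014, 0.0565, 0.4],
    [0.07, -1.42, -0.08, 0, 0.014, 0.0565, 0.4],
    [0.07, -1.42, -0.08, 0, 0.014, 0.0565, 0.4],
    [0.07, -1.42, -0.08, 0, 0.014, 0.0565, 0.4],
    [0.07, -1.42, -0.08, 0, 0.014, 0.0565, 0.4],
    [0.07, -1.42, -0.08, 0, 0.014, 0.0565, 0.4],
    [0.07, -1.42, -0.08, 0, 0.014, 0.0565, 0.4],
    [0.07, -1.42, -0.08, 0, 0.014, 0.0565, 0.4],
    [0.07, -1.42, -0.08, 0, 0.014, 0.0565, 0.4],
    [0.07, -1.42, -0.08, 0, 0.014, 0.0565, 0.4]
  ]
}}

```text
time_s: 25.9
eef_pos: [557.1, -125.5, 301.9]
tool_rot: [0.015, 0.996, 0.053, -0.068]
force: [1.0, 0.4, 0.6]
finger_gap: 51.7
gripper_force: 0.0
```

>>> {"op": "apply_moves", "data": {
  "plan": [
    [0.07, -1.42, -0.08, 0, 0.014, 0.0565, 0.4],
    [0.07, -1.42, -0.08, 0, 0.014, 0.0565, 0.4],
    [0.07, -1.42, -0.08, 0, 0.014, 0.0565, 0.4],
    [0.07, -1.42, -0.08, 0, 0.014, 0.0565, 0.4],
    [0.07, -1.42, -0.08, 0, 0.014, 0.0565, 0.4],
    [-0.17, 0.12, -0.46, 0.01, -0.0336, -0.0086, 0.4],
    [-0.17, 0.12, -0.46, 0.01, -0.0336, -0.0086, 0.4],
    [-0.17, 0.12, -0.46, 0.01, -0.0336, -0.0086, 0.4],
    [-0.17, 0.12, -0.46, 0.01, -0.0336, -0.0086, 0.4],
    [-0.17, 0.12, -0.46, 0.01, -0.0336, -0.0086, 0.4]
  ]
}}

```text
time_s: 26.73
eef_pos: [552.0, -189.8, 274.8]
tool_rot: [0.012, 0.985, 0.17, -0.012]
force: [-0.4, 0.6, 0.1]
finger_gap: 51.5
gripper_force: 0.0
```

>>> {"op": "apply_moves", "data": {
  "plan": [
    [-0.17, 0.12, -0.46, 0.01, -0.0336, -0.0086, 0.4],
    [-0.17, 0.12, -0.46, 0.01, -0.0336, -0.0086, 0.4],
    [-0.17, 0.12, -0.46, 0.01, -0.0336, -0.0086, 0.4],
    [-0.17, 0.12, -0.46, 0.01, -0.0336, -0.0086, 0.4],
    [-0.17, 0.12, -0.46, 0.01, -0.0336, -0.0086, 0.4],
    [-0.17, 0.12, -0.46, 0.01, -0.0336, -0.0086, 0.4],
    [-0.17, 0.12, -0.46, 0.01, -0.0336, -0.0086, 0.4],
    [-0.17, 0.12, -0.46, 0.01, -0.0336, -0.0086, 0.4],
    [-0.17, 0.12, -0.46, 0.01, -0.0336, -0.0086, 0.4],
    [-0.17, 0.12, -0.46, 0.01, -0.0336, -0.0086, 0.4]
  ]
}}

```text
time_s: 27.57
eef_pos: [535.0, -177.7, 229.0]
tool_rot: [-0.01, 0.979, 0.124, 0.161]
force: [-0.8, -0.1, -0.1]
finger_gap: 51.2
gripper_force: 0.0
```

```bash
python3 - <<'E' 2>/dev/null
from sim import *
from g import steps
from h import *
from station import readout,cams
ob=np.array((563.3,-168.3,138.6));q=np.array(readout.read_state()["q"])
z=np.array([.466,.094,.88])
for n in("top","side"):
    d=cams.snapshot(n);W=cloud(d).reshape(-1,3);W=W[np.isfinite(W).all(1)]
    t=(W-ob)@z;Q=W[(np.linalg.norm(W-ob-np.outer(t,z),axis=1)<22)&(t>15)&(t<95)]
    o_,R_,r=fitchisel(Q,CH,ob,z,np.array([-.2,.98,0]));e=o_+R_[:,2]*50;print(n,len(Q),"at +50",e.round(1),"expected",(ob+50*z).round(1))
w=[(*grasp(ob,.2,.5,75),.2,.5,5),(*grasp(ob,.2,.5),.2,.5,10)]
run(q,[(str(i),a[:3],pose(a[3],a[4])*F,a[5]) for i,a in enumerate(w)])
steps([(*a[:3],a[3]-np.pi,-a[4],a[5]) for a in w[1:]])
E
```

```text
top 133 at +50 [ 587.1 -164.4  182.3] expected [ 586.6 -163.6  182.6]
side 116 at +50 [ 588.5 -164.1  181.1] expected [ 586.6 -163.6  182.6]
0 q [-0.65 -0.15  1.01  2.1  -0.22  0.71 -0.85] minmargin 0.32 j 4 vmax 0.18 err 0.0 0.0
1 q [-0.63  0.18  1.07  2.11 -0.76  0.66 -0.41] minmargin 0.2 j 3 vmax 0.26 err 0.0 0.0
t 27.67 TCP [ 533.8 -177.9  228.5] gap 51.2 F [ 1.1 -0.2 -0.7] q [-0.66 -0.01  1.01  1.94 -0.2   0.94 -0.88]
10 x [0.281, 0.093, -0.872] [0.0058, -0.0169, -0.0046]
```

>>> {"op": "apply_moves", "data": {
  "plan": [
    [-0.14, 0.04, -0.43, 0.0116, -0.0338, -0.009, 0.4],
    [-0.14, 0.04, -0.43, 0.0116, -0.0338, -0.009, 0.4],
    [-0.14, 0.04, -0.43, 0.0116, -0.0338, -0.009, 0.4],
    [-0.14, 0.04, -0.43, 0.0116, -0.0338, -0.009, 0.4],
    [-0.14, 0.04, -0.43, 0.0116, -0.0338, -0.009, 0.4],
    [0.36, 0.07, -0.66, 0, 0, 0, 0.4],
    [0.36, 0.07, -0.66, 0, 0, 0, 0.4],
    [0.36, 0.07, -0.66, 0, 0, 0, 0.4],
    [0.36, 0.07, -0.66, 0, 0, 0, 0.4],
    [0.36, 0.07, -0.66, 0, 0, 0, 0.4]
  ]
}}

```text
time_s: 28.5
eef_pos: [546.8, -172.4, 175.1]
tool_rot: [-0.023, 0.964, 0.098, 0.246]
force: [0.3, 0.8, -0.6]
finger_gap: 51.3
gripper_force: 0.0
```

```bash
python3 - <<'E' 2>/dev/null
from sim import *
from g import steps
steps([(*grasp((563.8,-168.3,138.6),.2,.5),.2-np.pi,-.5,5)])
E
```

```text
t 28.5 TCP [ 546.8 -172.4  175.1] gap 51.3 F [ 0.3  0.8 -0.6] q [-0.72  0.01  1.13  2.1  -0.47  0.67 -0.65]
5 x [0.311, 0.077, -0.678] [0.0006, 0.0001, -0.0005]
```

>>> {"op": "apply_moves", "data": {
  "plan": [
    [0.31, 0.08, -0.68, 0, 0, 0, 0.4],
    [0.31, 0.08, -0.68, 0, 0, 0, 0.4],
    [0.31, 0.08, -0.68, 0, 0, 0, 0.4],
    [0.31, 0.08, -0.68, 0, 0, 0, 0.4],
    [0.31, 0.08, -0.68, 0, 0, 0, 0.4],
    [0, 0, 0, 0, 0, 0, 0.55],
    [0, 0, 0, 0, 0, 0, 0.6],
    [0, 0, 0, 0, 0, 0, 0.65],
    [0, 0, 0, 0, 0, 0, 0.7],
    [0, 0, 0, 0, 0, 0, 0.75]
  ],
  "squeeze": 60
}}

```text
time_s: 29.33
eef_pos: [561.8, -168.9, 141.5]
tool_rot: [-0.024, 0.964, 0.098, 0.247]
force: [-0.1, -0.6, 0.2]
finger_gap: 20.8
gripper_force: 0.2
```

>>> {"op": "apply_moves", "data": {
  "plan": [
    [0, 0, 0, 0, 0, 0, 0.8],
    [0, 0, 0, 0, 0, 0, 0.9],
    [0, 0, 0, 0, 0, 0, 1],
    [0, 0, 0, 0, 0, 0, 1],
    [0.15, 0.03, 0.28, 0, 0, 0, 1],
    [0.3, 0.06, 0.57, 0, 0, 0, 1],
    [0.37, 0.075, 0.7, 0, 0, 0, 1],
    [0.37, 0.075, 0.7, 0, 0, 0, 1],
    [0.37, 0.075, 0.7, 0, 0, 0, 1],
    [0.37, 0.075, 0.7, 0, 0, 0, 1]
  ]
}}

```text
time_s: 30.17
eef_pos: [581.4, -164.7, 178.3]
tool_rot: [-0.024, 0.964, 0.098, 0.246]
force: [-1.3, 0.5, -0.9]
finger_gap: 19.2
gripper_force: 58.8
```

```bash
python3 - <<'E' 2>/dev/null
from sim import *
from g import steps
from station import readout
s=readout.read_state();q=np.array(s["q"]);p=np.array(s["eef_pos"]);u=np.array([.466,.094,.88]);tp=.5-.763
w=[(*(p+85*u),.2,.5,10),(540,-180,320,.15,.15,15),(550,20,310,.0,-.15,15),(*rp(tp,0,180),-.063,tp,15),(*rp(tp,0,85),-.063,tp,15)]
run(q,[(str(i),a[:3],pose(a[3],a[4])*F,a[5]) for i,a in enumerate(w)])
steps([(*a[:3],a[3]-np.pi,-a[4],a[5]) for a in w])
E
```

```text
0 q [-0.76  0.15  1.16  1.87 -0.55  0.84 -0.71] minmargin 0.18 j 3 vmax 0.08 err 0.0 0.0
1 q [-0.84  0.17  1.27  1.66 -0.25  1.31 -0.96] minmargin 0.07 j 3 vmax 0.14 err 0.0 0.0
2 q [-0.95  0.45  1.16  1.49 -0.38  1.62 -1.36] minmargin 0.07 j 3 vmax 0.14 err 0.0 0.0
3 q [-1.11  0.65  1.02  1.52 -0.59  1.55 -1.66] minmargin 0.18 j 3 vmax 0.1 err 0.0 0.0
4 q [-1.08  0.75  0.95  1.6  -0.66  1.4  -1.6 ] minmargin 0.32 j 3 vmax 0.04 err 0.0 0.0
t 30.17 TCP [ 581.4 -164.7  178.3] gap 19.2 F [-1.3  0.5 -0.9] q [-0.7   0.15  1.12  2.03 -0.64  0.71 -0.56]
10 x [0.396, 0.08, 0.748] [0.0003, 0.0001, -0.0001]
15 x [-0.54, -0.156, 0.446] [-0.0041, 0.023, -0.0033]
15 x [0.067, 1.333, -0.067] [-0.0015, 0.02, -0.0099]
15 x [-0.159, 1.422, -0.847] [0.0002, 0.0075, -0.0042]
15 x [0.0, 0.0, -0.633] [0.0, 0.0, 0.0]
```

```bash
python3 - <<'E' 2>/dev/null
from sim import *
from g import steps
from station import readout
s=readout.read_state();q=np.array(s["q"]);p=np.array(s["eef_pos"]);u=np.array([.466,.094,.88]);tp=.5-.763
l=(*(p+85*u),.2,.5,10)
for m in((560,20,300,0,-.05,20),(560,20,300,.1,.1,20),(590,0,290,.1,.1,20)):
    w=[l,m,(*rp(tp,0,180),-.063,tp,20)]
    run(q,[(str(i),a[:3],pose(a[3],a[4])*F,a[5]) for i,a in enumerate(w)])
    steps([(*a[:3],a[3]-np.pi,-a[4],a[5]) for a in w])
E
```

```text
0 q [-0.76  0.15  1.16  1.87 -0.55  0.84 -0.71] minmargin 0.18 j 3 vmax 0.08 err 0.0 0.0
1 q [-1.02  0.38  1.18  1.56 -0.34  1.49 -1.39] minmargin 0.11 j 3 vmax 0.26 err 0.0 0.0
2 q [-1.1   0.64  0.99  1.52 -0.57  1.54 -1.67] minmargin 0.16 j 3 vmax 0.08 err 0.0 0.0
t 30.17 TCP [ 581.4 -164.7  178.3] gap 19.2 F [-1.3  0.5 -0.9] q [-0.7   0.15  1.12  2.03 -0.64  0.71 -0.56]
10 x [0.396, 0.08, 0.748] [0.0003, 0.0001, -0.0001]
20 x [-0.305, 0.883, 0.234] [-0.0027, 0.0274, -0.0097]
20 x [-0.17, 1.066, -0.586] [0.0003, 0.0106, -0.0031]
0 q [-0.76  0.15  1.16  1.87 -0.55  0.84 -0.71] minmargin 0.18 j 3 vmax 0.08 err 0.0 0.0
1 q [-1.16  0.17  1.18  1.68 -0.17  1.3  -1.43] minmargin 0.12 j 3 vmax 0.23 err 0.0 0.0
2 q [-1.07  0.61  0.94  1.52 -0.54  1.53 -1.69] minmargin 0.16 j 3 vmax 0.14 err 0.0 0.0
t 30.17 TCP [ 581.4 -164.7  178.3] gap 19.2 F [-1.3  0.5 -0.9] q [-0.7   0.15  1.12  2.03 -0.64  0.71 -0.56]
10 x [0.396, 0.08, 0.748] [0.0003, 0.0001, -0.0001]
20 x [-0.305, 0.883, 0.234] [-0.003, 0.0198, -0.0049]
20 x [-0.17, 1.066, -0.586] [-0.0003, 0.0182, -0.0081]
0 q [-0.76  0.15  1.16  1.87 -0.55  0.84 -0.71] minmargin 0.18 j 3 vmax 0.08 err 0.0 0.0
1 q [-1.03  0.32  1.19  1.63 -0.33  1.3  -1.28] minmargin 0.12 j 3 vmax 0.2 err 0.0 0.0
2 q [-1.1   0.64  0.99  1.52 -0.57  1.54 -1.67] minmargin 0.15 j 3 vmax 0.09 err 0.0 0.0
t 30.17 TCP [ 581.4 -164.7  178.3] gap 19.2 F [-1.3  0.5 -0.9] q [-0.7   0.15  1.12  2.03 -0.64  0.71 -0.56]
10 x [0.396, 0.08, 0.748] [0.0003, 0.0001, -0.0001]
20 x [-0.155, 0.783, 0.184] [-0.003, 0.0198, -0.0049]
20 x [-0.32, 1.166, -0.536] [-0.0003, 0.0182, -0.0081]
```

>>> {"op": "apply_moves", "data": {
  "plan": [
    [0.4, 0.08, 0.75, 0, 0, 0, 1],
    [0.4, 0.08, 0.75, 0, 0, 0, 1],
    [0.4, 0.08, 0.75, 0, 0, 0, 1],
    [0.4, 0.08, 0.75, 0, 0, 0, 1],
    [0.4, 0.08, 0.75, 0, 0, 0, 1],
    [0.4, 0.08, 0.75, 0, 0, 0, 1],
    [0.4, 0.08, 0.75, 0, 0, 0, 1],
    [0.4, 0.08, 0.75, 0, 0, 0, 1],
    [0.4, 0.08, 0.75, 0, 0, 0, 1],
    [0.4, 0.08, 0.75, 0, 0, 0, 1]
  ]
}}

```text
time_s: 31.0
eef_pos: [621.4, -156.8, 253.3]
tool_rot: [-0.024, 0.964, 0.098, 0.246]
force: [-0.6, -0.4, -1.3]
finger_gap: 19.1
gripper_force: 58.8
```

>>> {"op": "apply_moves", "data": {
  "plan": [
    [-0.3, 0.88, 0.23, -0.003, 0.02, -0.005, 1],
    [-0.3, 0.88, 0.23, -0.003, 0.02, -0.005, 1],
    [-0.3, 0.88, 0.23, -0.003, 0.02, -0.005, 1],
    [-0.3, 0.88, 0.23, -0.003, 0.02, -0.005, 1],
    [-0.3, 0.88, 0.23, -0.003, 0.02, -0.005, 1],
    [-0.3, 0.88, 0.23, -0.003, 0.02, -0.005, 1],
    [-0.3, 0.88, 0.23, -0.003, 0.02, -0.005, 1],
    [-0.3, 0.88, 0.23, -0.003, 0.02, -0.005, 1],
    [-0.3, 0.88, 0.23, -0.003, 0.02, -0.005, 1],
    [-0.3, 0.88, 0.23, -0.003, 0.02, -0.005, 1]
  ]
}}

```text
time_s: 31.83
eef_pos: [591.0, -68.5, 276.1]
tool_rot: [-0.012, 0.986, 0.074, 0.148]
force: [-0.3, 0.6, -1.8]
finger_gap: 19.5
gripper_force: 58.8
```

>>> {"op": "apply_moves", "data": {
  "plan": [
    [-0.3, 0.88, 0.23, -0.003, 0.02, -0.005, 1],
    [-0.3, 0.88, 0.23, -0.003, 0.02, -0.005, 1],
    [-0.3, 0.88, 0.23, -0.003, 0.02, -0.005, 1],
    [-0.3, 0.88, 0.23, -0.003, 0.02, -0.005, 1],
    [-0.3, 0.88, 0.23, -0.003, 0.02, -0.005, 1],
    [-0.3, 0.88, 0.23, -0.003, 0.02, -0.005, 1],
    [-0.3, 0.88, 0.23, -0.003, 0.02, -0.005, 1],
    [-0.3, 0.88, 0.23, -0.003, 0.02, -0.005, 1],
    [-0.3, 0.88, 0.23, -0.003, 0.02, -0.005, 1],
    [-0.3, 0.88, 0.23, -0.003, 0.02, -0.005, 1]
  ]
}}

```text
time_s: 32.67
eef_pos: [561.0, 19.7, 299.1]
tool_rot: [-0.001, 0.998, 0.05, 0.048]
force: [0.6, 0.4, -1.7]
finger_gap: 19.2
gripper_force: 58.8
```

>>> {"op": "apply_moves", "data": {
  "plan": [
    [-0.17, 1.07, -0.59, 0, 0.018, -0.008, 1],
    [-0.17, 1.07, -0.59, 0, 0.018, -0.008, 1],
    [-0.17, 1.07, -0.59, 0, 0.018, -0.008, 1],
    [-0.17, 1.07, -0.59, 0, 0.018, -0.008, 1],
    [-0.17, 1.07, -0.59, 0, 0.018, -0.008, 1],
    [-0.17, 1.07, -0.59, 0, 0.018, -0.008, 1],
    [-0.17, 1.07, -0.59, 0, 0.018, -0.008, 1],
    [-0.17, 1.07, -0.59, 0, 0.018, -0.008, 1],
    [-0.17, 1.07, -0.59, 0, 0.018, -0.008, 1],
    [-0.17, 1.07, -0.59, 0, 0.018, -0.008, 1]
  ]
}}

```text
time_s: 33.5
eef_pos: [543.8, 127.2, 238.8]
tool_rot: [-0.004, 0.999, 0.01, -0.043]
force: [0.1, 0.2, -1.6]
finger_gap: 19.5
gripper_force: 58.8
```

```bash
python3 - <<'E' 2>/dev/null
from sim import *
from g import steps
from station import readout
q=np.array(readout.read_state()["q"]);tp=.5-.763
w=[(*rp(tp,0,160),-.063,tp,10)]
run(q,[(str(i),a[:3],pose(a[3],a[4])*F,a[5]) for i,a in enumerate(w)])
steps([(*a[:3],a[3]-np.pi,-a[4],a[5]) for a in w])
E
```

```text
0 q [-1.06  0.62  0.91  1.54 -0.54  1.49 -1.69] minmargin 0.29 j 3 vmax 0.13 err 0.0 0.0
t 33.5 TCP [543.8 127.2 238.8] gap 19.5 F [ 0.1  0.2 -1.6] q [-1.11  0.39  1.05  1.64 -0.35  1.4  -1.56]
10 x [-0.177, 1.061, -0.759] [-0.0005, 0.0178, -0.0081]
```

>>> {"op": "apply_moves", "data": {
  "plan": [
    [-0.18, 1.06, -0.6, -0.0005, 0.0178, -0.008, 1],
    [-0.18, 1.06, -0.6, -0.0005, 0.0178, -0.008, 1],
    [-0.18, 1.06, -0.6, -0.0005, 0.0178, -0.008, 1],
    [-0.18, 1.06, -0.6, -0.0005, 0.0178, -0.008, 1],
    [-0.18, 1.06, -0.6, -0.0005, 0.0178, -0.008, 1],
    [-0.18, 1.06, -0.8, -0.0005, 0.0178, -0.008, 1],
    [-0.18, 1.06, -0.8, -0.0005, 0.0178, -0.008, 1],
    [-0.18, 1.06, -0.8, -0.0005, 0.0178, -0.008, 1],
    [-0.18, 1.06, -1.0, -0.0005, 0.0178, -0.008, 1],
    [-0.18, 1.06, -1.0, -0.0005, 0.0178, -0.008, 1]
  ]
}}

```text
time_s: 34.33
eef_pos: [525.7, 233.2, 164.4]
tool_rot: [-0.004, 0.991, -0.031, -0.131]
force: [1.1, 0.9, -1.0]
finger_gap: 19.1
gripper_force: 58.8
```

```bash
sed -i 's/def held(col,i):/def held(col,i,tau=.6):/; s/-.495-.6; /-.495-tau;/' chk.py; python3 - <<'E' 2>/dev/null
from chk import *
held("blue","babove",.5)
tp=.5-.763
steps([(*rp(tp,0,85),-.063-np.pi,-tp,10)])
E
```

```text
nominal z [ 0.95  -0.059  0.307] g [525.  233.2 161.5]
top 1 [525.  233.4 161.5] [ 0.95  -0.059  0.307] 0.0
side 274 [524.1 236.4 156.1] [ 0.955 -0.059  0.289] 1.4
joint org [524.9 236.2 156.4] z [ 0.955 -0.06   0.29 ] elev deg 16.8 az -0.063 slide along axis -1.8
t 34.43 TCP [524.7 234.2 163. ] gap 18.9 F [ 0.2 -0.3 -1.4] q [-1.07  0.61  0.92  1.55 -0.54  1.5  -1.7 ]
10 x [0.013, -0.009, -0.751] [0.0001, -0.0003, -0.0004]
```

>>> {"op": "apply_moves", "data": {
  "plan": [
    [0.02, 0, -0.7, 0, 0, 0, 1],
    [0.02, 0, -0.7, 0, 0, 0, 1],
    [0.02, 0, -0.7, 0, 0, 0, 1],
    [0.02, -0.01, -0.7, 0, 0, 0, 1],
    [0.02, -0.01, -0.7, 0, 0, 0, 1],
    [0.02, -0.01, -0.7, 0, 0, 0, 1],
    [0.02, -0.01, -0.7, 0, 0, 0, 1],
    [0.01, -0.01, -0.6, 0, 0, 0, 1],
    [0, 0, -0.4, 0, 0, 0, 1],
    [0, 0, -0.2, 0, 0, 0, 1]
  ]
}}

```text
time_s: 35.27
eef_pos: [527.2, 231.5, 103.8]
tool_rot: [-0.004, 0.991, -0.03, -0.131]
force: [-0.6, 0.5, -1.6]
finger_gap: 19.0
gripper_force: 58.8
```

>>> {"op": "apply_moves", "data": {
  "plan": [
    [0, 0, -0.1, 0, 0, 0, 1],
    [0, 0, -0.1, 0, 0, 0, 1],
    [0, 0, -0.05, 0, 0, 0, 1],
    [0, 0, -0.05, 0, 0, 0, 1],
    [0, 0, -0.05, 0, 0, 0, 1],
    [0, 0, -0.05, 0, 0, 0, 1],
    [0, 0, 0, 0, 0, 0, 1],
    [0, 0, 0, 0, 0, 0, 1],
    [0, 0, 0, 0, 0, 0, 1],
    [0, 0, 0, 0, 0, 0, 1]
  ]
}}

```text
time_s: 36.1
eef_pos: [527.5, 231.6, 100.6]
tool_rot: [-0.004, 0.991, -0.03, -0.13]
force: [-0.1, -0.0, -2.4]
finger_gap: 19.1
gripper_force: 58.8
```

```bash
python3 - <<'E' 2>/dev/null
from chk import *
held("blue","blow",.5)
s=readout.read_state();print(np.round(s["force"],2),np.round(s["wrist_torque"],2),np.round(s["eef_pos"],1))
E
```

```text
nominal z [ 0.949 -0.058  0.309] g [526.7 231.7  97.7]
top 136 [526.6 225.2  93.8] [ 0.953 -0.076  0.294] 1.5
side 275 [525.9 232.3  94.5] [ 0.951 -0.059  0.303] 1.4
joint org [525.3 232.1  94.8] z [ 0.953 -0.057  0.299] elev deg 17.4 az -0.06 slide along axis -2.3
[ 0.07 -0.15 -0.63] [-0.03 -0.37  0.03] [527.5 231.6 100.5]
```

>>> {"op": "apply_moves", "data": {
  "plan": [
    [0.02, 0.03, -0.12, 0, 0, 0, 1],
    [0.02, 0.03, -0.12, 0, 0, 0, 1],
    [0.02, 0.03, -0.1, 0, 0, 0, 1],
    [0, 0.02, -0.1, 0, 0, 0, 1],
    [0, 0, -0.1, 0, 0, 0, 1],
    [0, 0, -0.08, 0, 0, 0, 1],
    [0, 0, -0.06, 0, 0, 0, 1],
    [0, 0, -0.05, 0, 0, 0, 1],
    [0, 0, -0.03, 0, 0, 0, 1],
    [0, 0, 0, 0, 0, 0, 1]
  ]
}}

```text
time_s: 37.03
eef_pos: [528.0, 232.7, 92.8]
tool_rot: [-0.004, 0.991, -0.03, -0.13]
force: [-0.5, -0.4, -1.9]
finger_gap: 19.0
gripper_force: 58.8
```

>>> {"op": "apply_moves", "data": {
  "plan": [
    [0, 0, -0.03, 0, 0, 0, 1],
    [0, 0, -0.02, 0, 0, 0, 1],
    [0, 0, -0.02, 0, 0, 0, 1],
    [0, 0, -0.02, 0, 0, 0, 1],
    [0, 0, -0.02, 0, 0, 0, 1],
    [0, 0, 0, 0, 0, 0, 1],
    [0, 0, 0, 0, 0, 0, 1],
    [0, 0, 0, 0, 0, 0, 1],
    [0, 0, 0, 0, 0, 0, 1],
    [0, 0, 0, 0, 0, 0, 1]
  ]
}}

```text
time_s: 37.87
eef_pos: [528.0, 232.7, 91.8]
tool_rot: [-0.004, 0.991, -0.03, -0.13]
force: [-0.0, 0.2, -1.4]
finger_gap: 19.0
gripper_force: 58.8
```

```bash
python3 - <<'E' 2>/dev/null
from chk import *
held("blue","blow2",.5)
s=readout.read_state();print(np.round(s["force"],2),np.round(s["wrist_torque"],2),np.round(s["eef_pos"],1))
E
```

```text
nominal z [ 0.949 -0.058  0.309] g [527.3 232.8  88.9]
top 152 [526.  226.6  87.2] [ 0.948 -0.082  0.309] 1.6
side 285 [525.4 232.   85. ] [ 0.953 -0.05   0.298] 1.4
joint org [525.3 231.9  85.4] z [ 0.956 -0.048  0.29 ] elev deg 16.9 az -0.051 slide along axis -2.9
[ 1.11 -0.18 -0.99] [ 0.   -0.42 -0.02] [528.1 232.7  91.8]
```

Not yet in contact; lowering in 0.2 mm steps.

>>> {"op": "apply_moves", "data": {
  "plan": [
    [0, 0, -0.02, 0, 0, 0, 1],
    [0, 0, -0.02, 0, 0, 0, 1],
    [0, 0, -0.02, 0, 0, 0, 1],
    [0, 0, -0.02, 0, 0, 0, 1],
    [0, 0, -0.02, 0, 0, 0, 1],
    [0, 0, 0, 0, 0, 0, 1],
    [0, 0, 0, 0, 0, 0, 1],
    [0, 0, 0, 0, 0, 0, 1],
    [0, 0, 0, 0, 0, 0, 1],
    [0, 0, 0, 0, 0, 0, 1]
  ]
}}

```text
time_s: 38.8
eef_pos: [528.1, 232.7, 90.9]
tool_rot: [-0.004, 0.991, -0.03, -0.13]
force: [-0.7, 0.2, 1.1]
finger_gap: 19.2
gripper_force: 59.2
```

>>> {"op": "apply_moves", "data": {
  "plan": [
    [0, 0, -0.02, 0, 0, 0, 1],
    [0, 0, -0.02, 0, 0, 0, 1],
    [0, 0, -0.01, 0, 0, 0, 1],
    [0, 0, -0.01, 0, 0, 0, 1],
    [0, 0, 0, 0, 0, 0, 1],
    [0, 0, 0, 0, 0, 0, 1],
    [0, 0, 0, 0, 0, 0, 1],
    [0, 0, 0, 0, 0, 0, 1],
    [0, 0, 0, 0, 0, 0, 1],
    [0, 0, 0, 0, 0, 0, 1]
  ],
  "squeeze": 30
}}

```text
time_s: 39.63
eef_pos: [528.1, 232.7, 90.7]
tool_rot: [-0.004, 0.991, -0.03, -0.13]
force: [-1.8, -1.0, 6.2]
finger_gap: 19.3
gripper_force: 59.8
```

>>> {"op": "apply_moves", "data": {
  "plan": [
    [0, 0, 0, 0, 0, 0, 0.78],
    [0, 0, 0, 0, 0, 0, 0.76],
    [0, 0, 0, 0, 0, 0, 0.75],
    [0, 0, 0, 0, 0, 0, 0.74],
    [0, 0, 0, 0, 0, 0, 0.72],
    [0, 0, 0, 0, 0, 0, 0.7],
    [0, 0, 0, 0, 0, 0, 0.68],
    [0, 0, 0, 0, 0, 0, 0.65],
    [0, 0, 0, 0, 0, 0, 0.6],
    [0, 0, 0, 0, 0, 0, 0.6]
  ]
}}

```text
time_s: 40.47
eef_pos: [528.0, 232.7, 90.2]
tool_rot: [-0.004, 0.991, -0.03, -0.13]
force: [-0.4, -0.1, 1.6]
finger_gap: 34.3
gripper_force: 0.0
```

>>> {"op": "apply_moves", "data": {
  "plan": [
    [0.1, 0, 0.4, 0, 0, 0, 0.6],
    [0.25, 0, 0.9, 0, 0, 0, 0.6],
    [0.35, 0, 1.3, 0, 0, 0, 0.6],
    [0.4, 0, 1.5, 0, 0, 0, 0.6],
    [0.4, 0, 1.5, 0, 0, 0, 0.6],
    [0.4, 0, 1.5, 0, 0, 0, 0.6],
    [0.4, 0, 1.5, 0, 0, 0, 0.6],
    [0.3, 0, 1.5, 0, 0, 0, 0.6],
    [0.2, 0, 1.5, 0, 0, 0, 0.6],
    [0.1, 0, 1.5, 0, 0, 0, 0.6]
  ]
}}

```text
time_s: 41.3
eef_pos: [557.7, 232.4, 223.5]
tool_rot: [-0.004, 0.991, -0.031, -0.13]
force: [0.3, 0.0, -0.3]
finger_gap: 34.0
gripper_force: 0.0
```

>>> {"op": "apply_moves", "data": {
  "plan": [
    [0, -2.5, 0.8, 0, 0, 0, 0.6],
    [0, -2.5, 0.8, 0, 0, 0, 0.6],
    [0, -2.5, 0.8, 0, 0, 0, 0.6],
    [0, -2.5, 0.8, 0, 0, 0, 0.6],
    [0, -2.5, 0.8, 0, 0, 0, 0.6],
    [0, -2.5, 0.8, 0, 0, 0, 0.6],
    [0, -2.5, 0.8, 0, 0, 0, 0.6],
    [0, -2.5, 0.8, 0, 0, 0, 0.6],
    [0, 0, 0, 0, 0, 0, 0.6],
    [0, 0, 0, 0, 0, 0, 0.6]
  ]
}}

```text
time_s: 42.13
eef_pos: [557.3, 30.6, 287.1]
tool_rot: [-0.004, 0.991, -0.032, -0.129]
force: [-0.3, 1.2, 0.7]
finger_gap: 34.2
gripper_force: 0.0
```

```bash
python3 - <<'E' 2>/dev/null
from sim import *
from h import *
from station import readout,cams
for n in("top","side"):
    d=cams.snapshot(n);cv2.imwrite(f"pics/end_{n}.png",d["frame"]);W=cloud(d).reshape(-1,3);W=W[np.isfinite(W).all(1)]
    for nm,oo in(("red",(521.3,168.3,85)),("blue",(526,233,85)),("yellow",(529.5,298,84.5))):
        oo=np.array(oo);z=np.array([.949,-.06,.309]);t=(W-oo)@z;Q=W[(np.linalg.norm(W-oo-np.outer(t,z),axis=1)<16)&(t>-150)&(t<95)]
        o_,R_,r=fitchisel(Q,CH,oo,z,np.array([.063,.998,0]));x=o_-[523.8,233.3,0]
        print(n,nm,len(Q),o_.round(1),R_[:,2].round(3),"rack x,y",round(x[0]*.998-x[1]*.063,1),round(x[0]*.063+x[1]*.998,1))
s=readout.read_state();print(round(s["time_s"],1),np.round(s["qvel"],3))
t=cv2.imread("pics/end_top.png")[140:250,130:270];s=cv2.imread("pics/end_side.png")[130:320,175:375]
cv2.imwrite("pics/end.png",np.hstack([cv2.resize(t,(400,380),interpolation=2),cv2.resize(s,(400,380),interpolation=2)]))
E
```

```text
top red 132 [522.  169.4  84.6] [ 0.945 -0.077  0.318] rack x,y 2.2 -63.9
top blue 397 [525.4 233.5  85.3] [ 0.95  -0.06   0.305] rack x,y 1.6 0.3
top yellow 427 [529.2 297.9  85.1] [ 0.953 -0.061  0.297] rack x,y 1.3 64.8
side red 402 [520.9 169.5  84.2] [ 0.95  -0.07   0.304] rack x,y 1.1 -63.9
side blue 449 [526.6 232.9  84. ] [ 0.952 -0.07   0.298] rack x,y 2.8 -0.2
side yellow 490 [529.8 297.6  83.2] [ 0.949 -0.07   0.308] rack x,y 2.0 64.5
42.2 [-0.016  0.011 -0.014  0.003  0.    -0.005  0.004]
```

View pics/end.png

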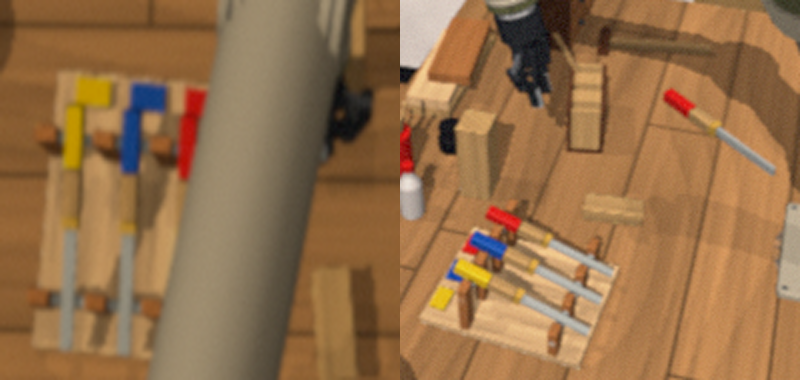

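All three chisels lie parallel and level in their own bays: the side crop shows the ends at (505,217) red, (488,245) blue and (473,272) yellow. The gripper is clear of everything and the spreader is still in the holder. Handing in.

```bash
python3 -c "
from station import sign_off
print(sign_off())"
```

```text
the job is handed in; nothing more can be done
None
```

The red and blue chisels now lie in their colour-marked bays, level with the yellow one to about 1–2 mm, and I handed the job in at about 42 s; one wrist-force reading early on (2.6 s), when the arm ran into two joint limits, was about 124 N, over the 120 N limit, so the job may be judged failed on that.

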